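Dispense the due tablet with the ratchet lever

ROBOT

A 7-joint arm with a two-finger parallel gripper is mounted at the origin on the work surface. World frame = base frame: x ahead of the robot, y to its left, z up, the work surface at z = 0. Lengths are in m, angles in rad, forces in N, time in s.
With the tool pointing down it reaches from about 0.4 to 0.85 m from the base axis. Payload 4.5 kg.
Tool frame: the origin (TCP) lies on the centre line of the jaws, within the pads' length; the fingertips stand 14 mm ahead of it and the grasp point (between the pads) lies 5 mm behind it; y points along the fingers, z is the direction in which the jaws open and shut, and the axes are right-handed (so a half turn about y gives the same grasp; the last joint's range is limited). The gripper opens to 88 mm and grips with 3 to 60 N. Pads are 18 mm wide; open, the fingers measure 123 mm over their backs; the gripper's body (75 mm by 187 mm) begins 45 mm behind the grasp point.
Start: joints at [1.261, 0.689, -0.195, 1.565, 0.157, 0.902, -0.215], TCP at [0.211, -0.588, 0.253] pointing down, gripper open.
Joint ranges: [-3.01, 3.01], [-0.46, 2.08], [-1.47, 1.51], [0.13, 2.56], [-1, 4.14], [0.04, 2.09], [-2.66, 2.66]. Speed limits (rad/s): [2.57, 2.57, 3.14, 3.14, 3.14, 3.14, 3.14].

INTERFACE

Orientations are given as a unit quaternion [x, y, z, w].
In Python, from plant import get_state, imaging, job gives the robot as it stands.
- The arm moves only by the tool send_rows, never from a script. Its argument "motion" is a list that holds one entry, the list of rows, each a list of 7 numbers: the turn, a rotation vector about the tool's x, y, z scaled (see below), then the shift along the tool's x, y, z scaled (see below), then the gripper's target within -1 to 1 (shut at 1, half-way at 0, fully open at -1). In form: [[[rx, ry, rz, tx, ty, tz, gripper], ...]]. A call has exactly 5 rows; each row shifts and turns the commanded pose from where the row before left it, along the tool's axes as they then stand; what a row does not reach is not made up. The controller multiplies each number of a shift by 0.02 m and each number of a turn by 0.08 rad. A row lasts 1/12 s, in which the tool goes at most 41.7 mm and 7.16 degrees, less where a joint would pass 70% of its speed; a pose out of reach is approached as far as the arm can. A call with a number of a shift or a turn outside -1 to 1 is refused whole. A call with a gripper value outside its range is refused whole. The fingers move at their own pace and stop on an object; "force" is the grip in N (left out, the last holds). Time passes only in rows, so rows that do not move let the fingers close, or fill a call up. It gives the time, the measured TCP pose, the force and the opening at its end, in the units of the state.
- get_state(): the state, without advancing time (a new reading comes with each control period).
- imaging.snapshot(name): name is "scene" or "side" or "wrist"; returns a dict with "img" (480x640x3 uint8, red, green, blue), "camera_matrix" (3x3 intrinsics, pixels), "dist_coeffs" ([k1, k2, p1, p2, k3] as OpenCV has them; the pictures are not rectified), "R" (3x3) and "t" (3): a world point X has camera coordinates R X + t; the wrist camera has in their place "hand_eye" (4x4, takes a point from camera to tool coordinates, whose origin is the TCP and whose axes are the tool frame's). Camera axes: x right, y down, z forward; pixel columns grow to the right and rows downward; lengths in m; the calibration is good to about 2 mm. A picture is of the moment at which its call begins: read the wrist's pose just before it. There is no depth.
- job.finish_job(): hands the job in, once; it reports no verdict.
The state is a dict: "clock": time; "q": joint angles; "qd": joint speeds; "joint_torque": joint torques, N m; "tool_pos": TCP position; "eef_rot": TCP orientation; "contact_force": force on the tool from outside, world axes, zero at the start; "moment": the same for the moment, N m; "opening": opening from 0.0 (shut) to 1.0 (fully open).
Only numpy, scipy, OpenCV 4.12 (cv2) and the standard library are available. Lean on these libraries where they do the work, as an engineer would, in place of code of your own. Each camera call takes 0.05 s, during which the arm holds its last target.

TASK

Stand the small white dish centred under the spout of the tablet dispenser. Then swing the dispenser's lever to and fro, all the way to its stop each way but without forcing it against the stops, until the tablet that is due drops into the dish; stop there, so that the next tablet stays in the wheel. Turn the wheel only by its lever, never by touching it, and leave the other things on the drawer top where they are.

Things in the scene. Friction and masses are not known exactly. Their poses are not given: they have to be found in the camera images.
- dispenser: White plastic tablet dispenser fixed to the drawer top: a drum 131 mm across with a flat ten-pocket wheel on top, a steel lever over it and a discharge spout. Origin on the table under the wheel's vertical axis; z up; the spout points along +y, the lever about along -x.
- wheel: The wheel: ten pockets 36 degrees apart under a clear cover, ratchet teeth on the rim, 152 mm across, 70 to 90 mm above the table; origin on the table under its axis. Seen from above it turns anticlockwise only, one pocket for each full swing of the lever. The due tablet lies in the pocket on its own +x and needs one to four working swings; the first may move it by less than a pocket.
- opening (a point): Centre of the only opening in the wheel's floor, 52 mm from the axis towards dispenser +y, 70 mm above the table, reaching about 20 degrees to either side. A tablet carried over it slides down the chute and drops out of the spout at once.
- lever: Steel ratchet lever: flat arm 12 mm wide, its top 101 mm above the table, 128 mm long, pointing along its own -x from the wheel's axis, about which it swings level. Origin on the table under that axis. Working swing: anticlockwise seen from above (knob towards dispenser -y), against about 2.5 N of friction at the knob; return swing: clockwise, almost free. It stays where it is left.
- lever_pivot (a point): Pivot, on the wheel's axis, 99 mm up. The pawl carrier under the lever runs between two rubber stop posts (14 N per mm): 38 degrees of swing. The lever is clamped on it up to 13 degrees askew, so its stops lie anywhere from 6 to 32 degrees off dispenser -x: feel for them. A notch is missed if both ends together fall over about 1 degree short. Over 20 N at the knob against a stop is too much.
- knob (a point): Black plastic knob standing on the outer end of the lever: upright cylinder 20 mm across, 36 mm tall, from 101 to 137 mm above the table, 118 mm from the wheel's axis. This point is its centre, 119 mm above the table.
- spout_mouth (a point): Centre of the spout's open lower end, 124 mm from the wheel's axis along dispenser +y, 29 mm above the table. The spout is 35 mm wide (along dispenser x), ends 140 mm from the axis, and its top is 63 mm above the table.
- dish_c (a point): Small round white ceramic dish, 64 mm across, 22 mm high, wall 4 mm, about 90 g, open upward, standing on the table. This point is its centre, 11 mm above its underside. It fits under the spout with 7 mm to spare, from the side away from the drum.
- dose_due_c (a point): Centre of the tablet that is due: the first of the two in the wheel's turning direction, the nearer to the opening. Round off-white tablet 22 mm across, 7 mm thick, 10 g; in the wheel its centre is 73 mm above the table.
- dose_next_c (a point): Centre of the next tablet, the same in size, one pocket behind the due one.
- latch_case: Navy plastic case with two latches, 100 x 150 x 45 mm, standing by. Origin at the centre of its underside.
- tweezers: Steel tweezers, 105 mm long, 14 mm wide, 8 mm high, lying. Origin at the middle, on the table.
- eye_cup: Clear plastic eye cup, 44 mm across, 44 mm tall, standing. Origin at the centre of its foot.
- tablet_tube: Closed yellow plastic tablet tube with a white cap, 33 mm across, 100 mm tall, standing. Origin at the centre of its foot.
There are look-alikes about, which are no part of the job. There is more than one size of the part that bears dish_c; the job needs the smallest.

How it is judged:
On the way, in this order (a step that is already met when the one before it is completed fails the run):
1. the dish stands under the spout, centred within 10 mm (horizontal distance between dish_c and spout_mouth below 0.01 m and height (world z) of dish_c below 0.014 m and angle between dish_c's own z axis and vertical below 0.1 rad and linear speed of dish below 0.02 m/s), for 0.2 s.
2. the due tablet has dropped into the dish (horizontal distance between dose_due_c and dish_c below 0.027 m and height (world z) of dose_due_c below 0.026 m), for 0.2 s.
At the end, for the whole second after the job is handed in: The dish stands upright on the table, its centre within 12 mm of the point under the spout's mouth; the due tablet lies inside it (centre within 27 mm of the dish's centre and lower than 26 mm above the table); the next tablet is still in the wheel (centre above 70 mm) (all of step 2 and horizontal distance between dish_c and spout_mouth below 0.012 m and height (world z) of dish_c below 0.014 m and angle between dish_c's own z axis and vertical below 0.1 rad and height (world z) of dose_next_c above 0.07 m); the robot touches nothing.
It fails at once if the lever is forced against a stop post with more than 24 N at the post (about 20 N at the knob) (contact force between dispenser and lever above 24 N).
It fails at once if the robot touches the wheel (contact force between any of the arm, the fingers and wheel above 1 N).
It fails at once if the next tablet leaves the wheel (height (world z) of dose_next_c below 0.06 m).
It fails at once if a bystander is moved by more than 20 mm (distance of any of latch_case, tweezers, eye_cup, tablet_tube from where it was at the start of the episode above 0.02 m).
It also fails if it takes over 72 s, if anything falls off the work surface, if the arm or the gripper's body presses on something with over 40 N, if the wrist force passes 120 N, or if a joint passes its speed limit or range.

## Working session

There is one attempt and no reset: what is moved stays moved. The work goes in short steps, Python scripts to look and compute and a tool call to move; the robot and the scene stay as the last step left them, time stands still between calls to the robot, and variables do not carry over. Pictures are saved under pics/ and viewed, and the job is handed in when it is done.

Besides the shell and the picture viewer there is one more tool, called as name([rows], argument=value, ...), one row to a line, values as JSON. send_rows: Moves the arm, as the interface text tells. Its arguments: {"type":"object","properties":{"motion":{"type":"array"},"force":{"type":"number"}},"required":["motion"]}

```bash
ls; mkdir -p pics; python3 - <<'E'
from plant import get_state, imaging, job
import cv2, pickle
s=get_state(); print(s)
for n in ["scene","side","wrist"]:
    d=imaging.snapshot(n); pickle.dump(d,open(f"pics/{n}0.pkl","wb"))
    cv2.imwrite(f"pics/{n}0.png",d["img"][:,:,::-1])
    print(n,{k:v for k,v in d.items() if k!="img"})
E
```

```text
pics
{'clock': 0.0, 'q': array([ 1.2607996 ,  0.69000673, -0.1944821 ,  1.5663718 ,  0.15729821,
        0.90250387, -0.21507192]), 'qd': array([ 1.01843494e-03,  1.05370060e-03, -2.79565491e-05,  4.37813998e-04,
       -1.76394587e-03, -2.40263733e-06,  9.00408513e-04]), 'joint_torque': array([-9.96727358e-04, -5.27557003e+01, -1.26683716e+00, -1.53427488e+01,
       -5.24650142e-02,  6.46251719e-03,  1.78643813e-04]), 'tool_pos': array([ 0.21039151, -0.58785806,  0.25188762]), 'eef_rot': array([-0.12115311,  0.6973297 , -0.69602939,  0.12081514]), 'contact_force': array([-0.5481438 ,  0.64061527,  0.19409092]), 'moment': array([0.01160692, 0.03437413, 0.00176607]), 'opening': 0.9993555266209968}
scene {'camera_matrix': array([[580.32385812,   0.        , 315.19586435],
       [  0.        , 580.32385812, 241.96264288],
       [  0.        ,   0.        ,   1.        ]]), 'dist_coeffs': array([-0.09465321,  0.        ,  0.        ,  0.        ,  0.        ]), 'R': array([[ 0.56651678,  0.82403302,  0.00532204],
       [ 0.47621033, -0.32210673, -0.81821206],
       [-0.67251949,  0.
[... 463 characters left out ...]
407, -0.65441057, -0.69805763]]), 't': array([0.50006731, 0.25841626, 0.8718034 ])}
wrist {'camera_matrix': array([[373.46987522,   0.        , 324.74048399],
       [  0.        , 373.46987522, 243.46587499],
       [  0.        ,   0.        ,   1.        ]]), 'dist_coeffs': array([0.00615557, 0.        , 0.        , 0.        , 0.        ]), 'hand_eye': array([[-4.71825009e-05,  9.50836615e-01,  3.09692959e-01,
        -8.01547536e-02],
       [ 6.17666615e-04, -3.09692873e-01,  9.50836444e-01,
        -1.32194925e-01],
       [ 9.99999808e-01,  2.36149843e-04, -5.72687949e-04,
        -4.66547673e-04],
       [ 0.00000000e+00,  0.00000000e+00,  0.00000000e+00,
         1.00000000e+00]])}
```

View pics/scene0.png

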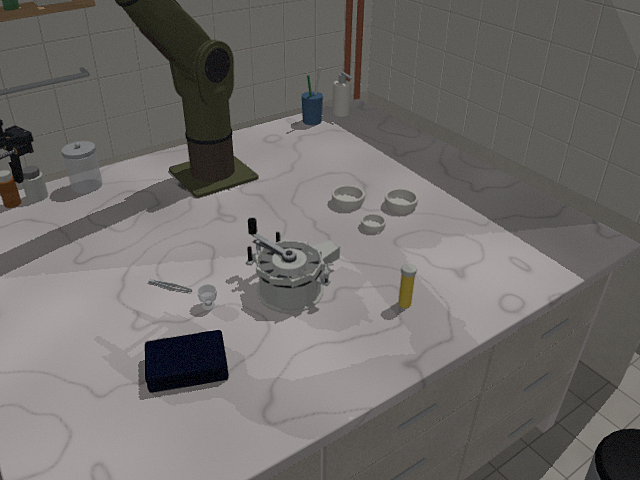

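View pics/side0.png

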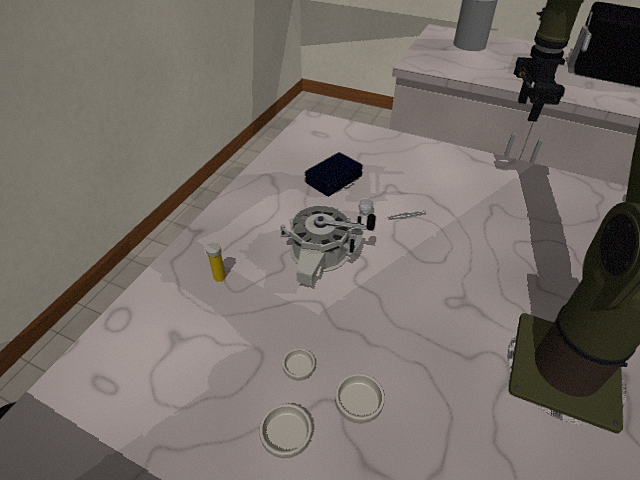

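View pics/wrist0.png

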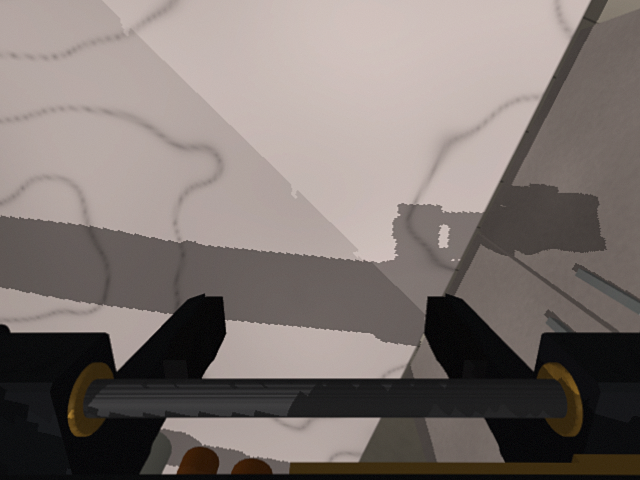

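```bash
cat > h.py <<'E'
import numpy as np, cv2, pickle
from scipy.spatial.transform import Rotation as Ro
def cam(d,state=None):
    if "R" in d: return d["R"],d["t"]
    T=d["hand_eye"]; Rt=Ro.from_quat(state["eef_rot"]).as_matrix()
    Rc=Rt@T[:3,:3]; c=Rt@T[:3,3]+state["tool_pos"]
    return Rc.T,-Rc.T@c
def ray(d,uv,state=None):
    R,t=cam(d,state)
    n=cv2.undistortPoints(np.array([[uv]],float),d["camera_matrix"],d["dist_coeffs"])[0,0]
    v=R.T@np.array([n[0],n[1],1]); return -R.T@t, v/np.linalg.norm(v)
def onz(d,uv,z,state=None):
    c,v=ray(d,uv,state); return c+v*(z-c[2])/v[2]
def proj(d,X,state=None):
    R,t=cam(d,state); 
    return cv2.projectPoints(np.atleast_2d(np.array(X,float)),cv2.Rodrigues(R)[0],t,d["camera_matrix"],d["dist_coeffs"])[0][:,0]
def tri(rs):
    A=np.zeros((3,3));b=np.zeros(3)
    for c,v in rs:
        P=np.eye(3)-np.outer(v,v);A+=P;b+=P@c
    return np.linalg.solve(A,b)
def load(n): return pickle.load(open(f"pics/{n}.pkl","rb"))
def crop(d,x0,y0,w,h,name,pts=()):
    im=d["img"][:,:,::-1][y0:y0+h,x0:x0+w]; s=min(800/w,600/h)
    im=cv2.resize(im,None,fx=s,fy=s,interpolation=cv2.INTER_CUBIC)
    for p in pts: cv2.circle(im,(int((p[0]-x0+.5)*s),int((p[1]-y0+.5)*s)),3,(0,0,255),1)
    cv2.imwrite(f"pics/{name}.png",im); print(name,"scale",s,"off",x0,y0)
E
python3 - <<'E'
from h import *
a=load("scene0");b=load("side0")
print("dish",onz(a,(373,222),.022),onz(b,(299,362),.022))
print("axis",onz(a,(289,254),.101),onz(b,(320,222),.101))
print("knob",tri([ray(a,(252,226)),ray(b,(371,222))]))
print("cup",onz(a,(207,303),0),"tube",onz(a,(405,305),0),onz(b,(219,280),0),"tw",onz(a,(170,286),0),"case",onz(a,(187,375),0))
crop(a,210,190,160,120,"sz"); crop(b,260,180,160,120,"dz"); crop(b,260,330,120,90,"dishz")
E
```

```text
dish [0.50268531 0.20902565 0.022     ] [0.49400708 0.21634478 0.022     ]
axis [ 0.59091433 -0.10043474  0.101     ] [ 0.58947419 -0.09407539  0.101     ]
knob [ 0.47550057 -0.12490109  0.11863019]
cup [ 0.52593334 -0.27388329  0.        ] tube [ 7.73767287e-01  7.99684702e-02 -1.11022302e-16] [0.76724232 0.08907832 0.        ] tw [ 0.42587354 -0.31825229  0.        ] case [ 0.69309766 -0.39762482  0.        ]
sz scale 5.0 off 210 190
dz scale 5.0 off 260 180
dishz scale 6.666666666666667 off 260 330
```

View pics/sz.png

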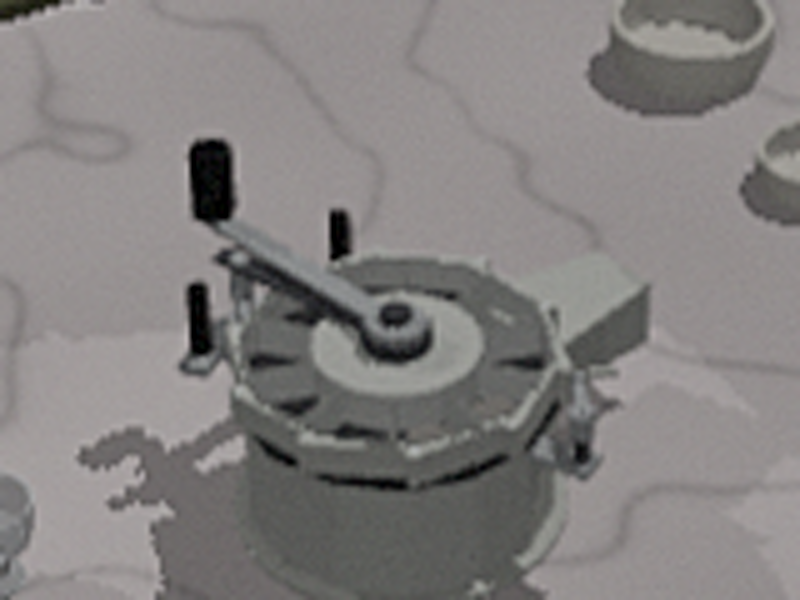

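View pics/dz.png

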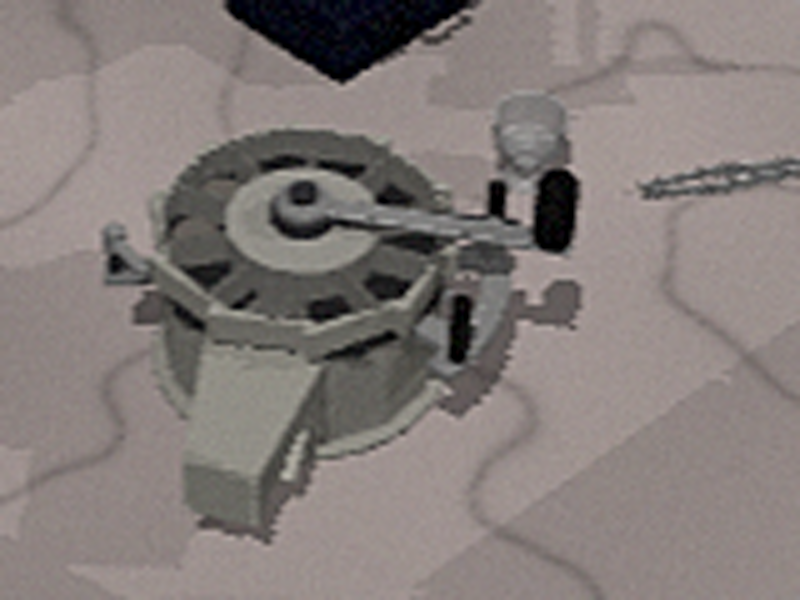

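View pics/dishz.png

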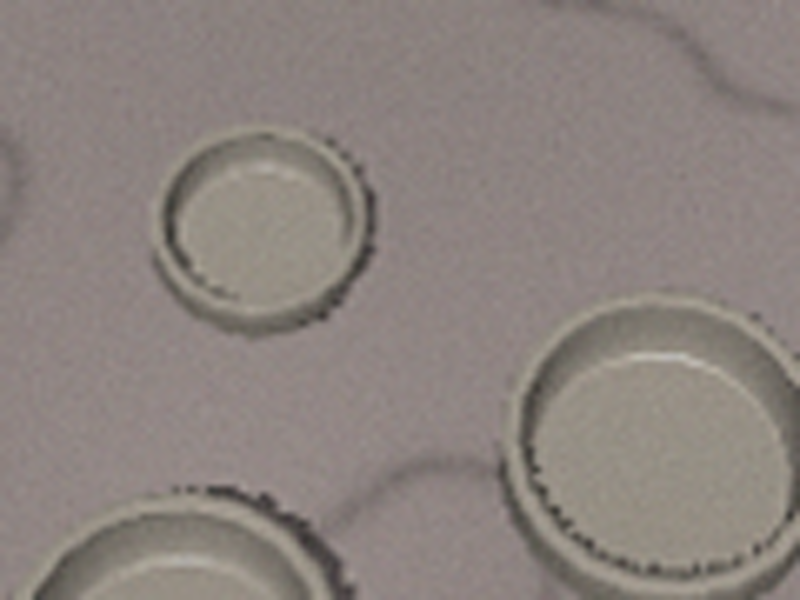

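```bash
python3 - <<'E'
from h import *
from plant import get_state
a=load("scene0");b=load("side0")
S=lambda x,y:(210+x/5-.4,190+y/5-.4)
D=lambda x,y:(260+x/5-.4,180+y/5-.4)
# pivot cap top centre
P=tri([ray(a,S(397,312)),ray(b,D(302,192))]);print("pivot",P)
for n,s,d in [("topcorner -x",S(605,255),D(262,478)),("top +x",S(648,288),D(187,465)),("bot +x",S(643,345),D(186,510))]:
    X=tri([ray(a,s),ray(b,d)]); print(n,X,proj(a,X)-s,proj(b,X)-d)
K=tri([ray(a,S(212,180)),ray(b,D(556,210))]);print("knob",K, np.hypot(*(K-P)[:2]))
# dish ellipse via mask
for d,(x0,y0,w,h) in ((a,(355,205,40,40)),(b,(275,340,50,50))):
    im=cv2.cvtColor(d["img"][y0:y0+h,x0:x0+w],cv2.COLOR_RGB2LAB).astype(int)
    print(im[h//2-3,w//2],im[2,2])
s=get_state();M=Ro.from_quat(s["eef_rot"]).as_matrix();print(M)
print(D(0,0),S(0,0))
E
```

```text
pivot [ 0.59231781 -0.10087132  0.10717797]
topcorner -x [0.55270316 0.03490538 0.06181608] [[-0.97038384 -0.34612138]] [[-1.00667146  0.43268956]]
top +x [0.58538868 0.03839626 0.0599431 ] [[-0.05570027 -0.01801343]] [[-0.05642592  0.02290123]]
bot +x [0.58646614 0.03709332 0.02809338] [[0.36966324 0.11651584]] [[ 0.37008718 -0.14873497]]
knob [ 0.47593268 -0.12488966  0.11982882] 0.11883761577081192
[161 128 131] [ 98 128 130]
[150 129 133] [144 131 131]
[[-9.41485930e-01 -5.39847199e-04  3.37051854e-01]
 [-3.37052275e-01  1.24319506e-03 -9.41485113e-01]
 [ 8.92369011e-05 -9.99999082e-01 -1.35240738e-03]]
(259.6, 179.6) (209.6, 189.6)
```

```bash
cat >> h.py <<'E'
def tgtR(yawdeg):
    a=np.radians(yawdeg); z=np.array([np.cos(a),np.sin(a),0]); y=np.array([0,0,-1.]); x=np.cross(y,z)
    return np.stack([x,y,z],1)
def plan(p1,R1,n,grip,s=None,p0=None,R0=None,dec=2):
    """n rows from current (state) to target"""
    if p0 is None: p0=np.array(s["tool_pos"]);R0=Ro.from_quat(s["eef_rot"]).as_matrix()
    w=Ro.from_matrix(R0.T@R1).as_rotvec(); rows=[];p=p0.copy();R=R0.copy()
    for i in range(n):
        pt=p0+(p1-p0)*(i+1)/n
        r=np.round(w/n/.08,dec)
        t=np.round(R.T@(pt-p)/.02,dec)
        p=p+R@t*.02; R=R@Ro.from_rotvec(r*.08).as_matrix()
        rows.append([*map(float,r),*map(float,t),grip])
    return rows,p,R
def show(rows):
    import numpy as np
    if np.abs(np.array(rows)[:,:6]).max()>1: print("TOO BIG")
    for i in range(0,len(rows),5): print("[["+",".join("["+",".join("%g"%(v+0.) for v in r)+"]" for r in rows[i:i+5])+"]]")
def snap(name,tag):
    from plant import get_state,imaging
    s=get_state(); d=imaging.snapshot(name); d["state"]=s
    pickle.dump(d,open(f"pics/{tag}.pkl","wb")); cv2.imwrite(f"pics/{tag}.png",d["img"][:,:,::-1]); return d,s
E
python3 - <<'E'
from h import *
from plant import get_state
s=get_state()
r,p,R=plan(np.array([.56,-.22,.26]),tgtR(8.5),30,-1,s); show(r);print(p)
E
```

```text
[[[0,-0.57,0,-0.76,-0.01,-0.38,-1],[0,-0.57,0,-0.77,-0.02,-0.35,-1],[0,-0.57,0,-0.78,-0.01,-0.31,-1],[0,-0.57,0,-0.8,-0.01,-0.27,-1],[0,-0.57,0,-0.82,-0.01,-0.24,-1]]]
[[[0,-0.57,0,-0.82,-0.02,-0.2,-1],[0,-0.57,0,-0.83,-0.01,-0.16,-1],[0,-0.57,0,-0.83,-0.01,-0.13,-1],[0,-0.57,0,-0.85,-0.01,-0.09,-1],[0,-0.57,0,-0.84,-0.02,-0.04,-1]]]
[[[0,-0.57,0,-0.85,-0.01,-0.01,-1],[0,-0.57,0,-0.84,-0.01,0.02,-1],[0,-0.57,0,-0.85,-0.02,0.07,-1],[0,-0.57,0,-0.83,-0.01,0.11,-1],[0,-0.57,0,-0.84,-0.01,0.14,-1]]]
[[[0,-0.57,0,-0.82,-0.01,0.18,-1],[0,-0.57,0,-0.82,-0.02,0.22,-1],[0,-0.57,0,-0.81,-0.01,0.26,-1],[0,-0.57,0,-0.79,-0.01,0.29,-1],[0,-0.57,0,-0.78,-0.01,0.33,-1]]]
[[[0,-0.57,0,-0.76,-0.02,0.36,-1],[0,-0.57,0,-0.75,-0.01,0.4,-1],[0,-0.57,0,-0.73,-0.01,0.43,-1],[0,-0.57,0,-0.7,-0.01,0.47,-1],[0,-0.57,0,-0.69,-0.02,0.5,-1]]]
[[[0,-0.57,0,-0.66,-0.01,0.52,-1],[0,-0.57,0,-0.64,-0.01,0.56,-1],[0,-0.57,0,-0.61,-0.02,0.58,-1],[0,-0.57,0,-0.58,-0.01,0.62,-1],[0,-0.57,0,-0.56,-0.01,0.63,-1]]]
[ 0.55990529 -0.21995961  0.25997817]
```

send_rows([
  [[0,-0.57,0,-0.76,-0.01,-0.38,-1],[0,-0.57,0,-0.77,-0.02,-0.35,-1],[0,-0.57,0,-0.78,-0.01,-0.31,-1],[0,-0.57,0,-0.8,-0.01,-0.27,-1],[0,-0.57,0,-0.82,-0.01,-0.24,-1]],
])

```text
clock: 0.57
tool_pos: [0.2712, -0.5249, 0.2541]
eef_rot: [-0.201, 0.678, -0.678, 0.202]
contact_force: [-1.0, 1.5, -0.7]
opening: 1.001
```

send_rows([
  [[0,-0.57,0,-0.82,-0.02,-0.2,-1],[0,-0.57,0,-0.83,-0.01,-0.16,-1],[0,-0.57,0,-0.83,-0.01,-0.13,-1],[0,-0.57,0,-0.85,-0.01,-0.09,-1],[0,-0.57,0,-0.84,-0.02,-0.04,-1]],
])

```text
clock: 0.98
tool_pos: [0.3284, -0.4645, 0.2554]
eef_rot: [0.277, -0.651, 0.651, -0.277]
contact_force: [0.7, -0.6, -0.8]
opening: 0.997
```

send_rows([
  [[0,-0.57,0,-0.85,-0.01,-0.01,-1],[0,-0.57,0,-0.84,-0.01,0.02,-1],[0,-0.57,0,-0.85,-0.02,0.07,-1],[0,-0.57,0,-0.83,-0.01,0.11,-1],[0,-0.57,0,-0.84,-0.01,0.14,-1]],
])

```text
clock: 1.4
tool_pos: [0.3866, -0.4032, 0.2566]
eef_rot: [0.349, -0.615, 0.615, -0.349]
contact_force: [0.3, 0.1, 0.5]
opening: 0.999
```

send_rows([
  [[0,-0.57,0,-0.82,-0.01,0.18,-1],[0,-0.57,0,-0.82,-0.02,0.22,-1],[0,-0.57,0,-0.81,-0.01,0.26,-1],[0,-0.57,0,-0.79,-0.01,0.29,-1],[0,-0.57,0,-0.78,-0.01,0.33,-1]],
])

```text
clock: 1.82
tool_pos: [0.4448, -0.3418, 0.2578]
eef_rot: [0.417, -0.571, 0.571, -0.417]
contact_force: [-1.2, -1.3, -0.1]
opening: 0.999
```

send_rows([
  [[0,-0.57,0,-0.76,-0.02,0.36,-1],[0,-0.57,0,-0.75,-0.01,0.4,-1],[0,-0.57,0,-0.73,-0.01,0.43,-1],[0,-0.57,0,-0.7,-0.01,0.47,-1],[0,-0.57,0,-0.69,-0.02,0.5,-1]],
])

```text
clock: 2.23
tool_pos: [0.5031, -0.2805, 0.2591]
eef_rot: [0.479, -0.52, 0.52, -0.479]
contact_force: [-0.5, 0.2, 0.9]
opening: 0.997
```

send_rows([
  [[0,-0.57,0,-0.66,-0.01,0.52,-1],[0,-0.57,0,-0.64,-0.01,0.56,-1],[0,-0.57,0,-0.61,-0.02,0.58,-1],[0,-0.57,0,-0.58,-0.01,0.62,-1],[0,-0.57,0,-0.56,-0.01,0.63,-1]],
])

```text
clock: 2.65
tool_pos: [0.5613, -0.2192, 0.2604]
eef_rot: [-0.535, 0.462, -0.462, 0.535]
contact_force: [-0.4, 0.0, -0.4]
opening: 1.0
```

```bash
python3 - <<'E'
from h import *
d,s=snap("wrist","w1"); print(s["tool_pos"],s["eef_rot"])
E
```

```text
[ 0.56130448 -0.21915245  0.26035309] [-0.53499949  0.46227505 -0.46242771  0.53501209]
```

View pics/w1.png

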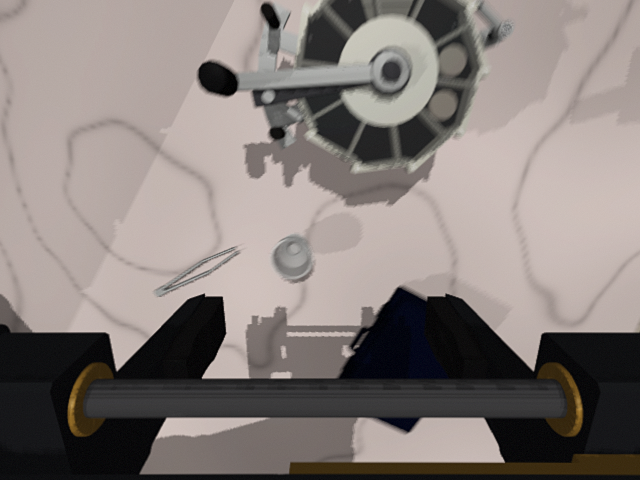

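send_rows([
  [[0,0,0,-1,0,0,-1],[0,0,0,-1,0,0,-1],[0,0,0,-1,0,0,-1],[0,0,0,-1,0,0,-1],[0,0,0,-1,0,0,-1]],
])

```text
clock: 3.12
tool_pos: [0.5459, -0.1206, 0.2603]
eef_rot: [0.534, -0.463, 0.464, -0.534]
contact_force: [0.7, 0.1, 0.0]
opening: 1.002
```

```bash
python3 - <<'E'
from h import *
d,s=snap("wrist","w2"); print(s["tool_pos"],s["eef_rot"],s["qd"].round(3))
E
```

```text
[ 0.54591185 -0.12055771  0.26029838] [ 0.53416042 -0.46343691  0.46351128 -0.53390652] [-0.379 -0.117  0.006  0.256 -0.019 -0.154 -0.437]
```

View pics/w2.png

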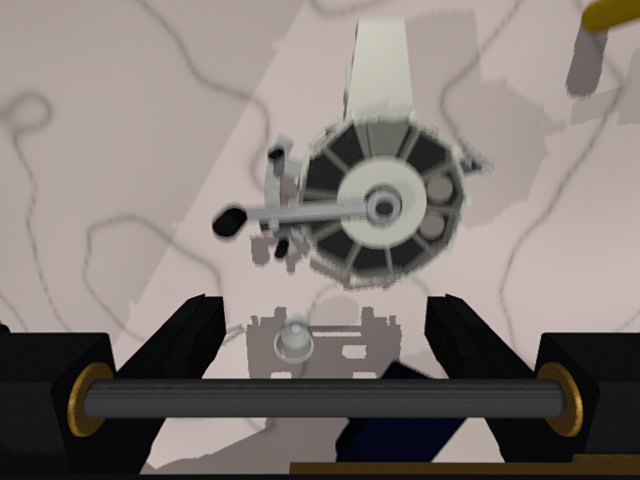

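```bash
python3 - <<'E'
from h import *
d=load("w2")
crop(d,200,0,320,240,"w2z")
E
```

```text
w2z scale 2.5 off 200 0
```

View pics/w2z.png

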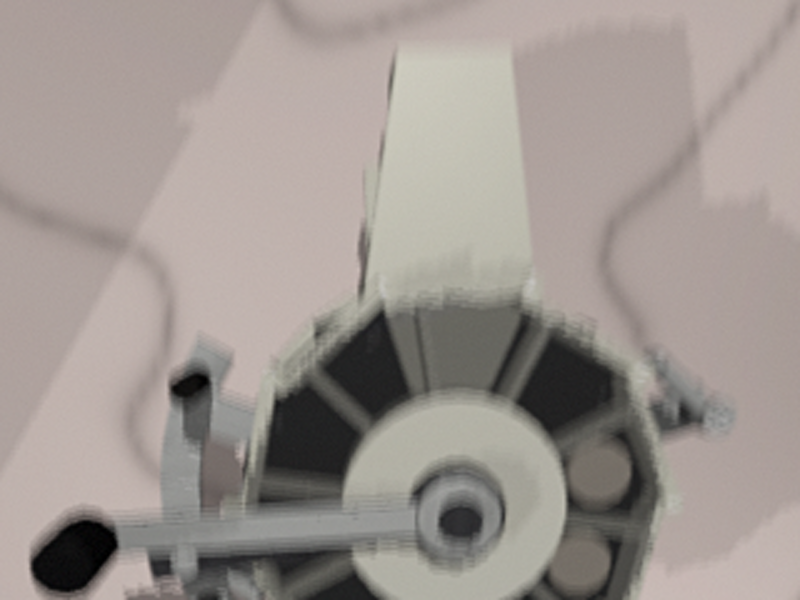

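```bash
python3 - <<'E'
from h import *
d=load("w2");s=d["state"];a=load("scene0");b=load("side0")
g=lambda x,y,z:onz(d,(200+x/2.5-.3,y/2.5-.3),z,s)
P=g(462,520,.107);e1=g(398,47,.063);e2=g(512,45,.063);m=(e1+e2)/2
print(P,e1,e2,np.linalg.norm(e1-e2),np.hypot(*(m-P)[:2]),np.degrees(np.arctan2(*(m-P)[1::-1]))-90,np.degrees(np.arctan2(*(e2-e1)[1::-1])))
Y=(m-P);Y[2]=0;Y/=np.linalg.norm(Y);yaw=np.arctan2(Y[1],Y[0])-np.pi/2
for t in (g(599,474,.0765),g(579,562,.0765)): v=t-P;print("tab",np.hypot(*v[:2]),np.degrees(np.arctan2(v[1],v[0])-yaw))
for z in(.137,):
    k=g(60,570,z);v=k-P;print("knobtop",k,np.hypot(*v[:2]),np.degrees(np.arctan2(v[1],v[0])-yaw))
print("mouth",P+.124*Y)
# dish: rim ellipse by threshold
for dd,(x0,y0,w,h) in ((a,(355,205,40,40)),(b,(275,340,50,50))):
    X=onz(dd,(x0+w/2,y0+h/2),0)
crop(a,350,205,48,36,"dz2")
E
```

```text
[ 0.58906714 -0.09687932  0.107     ] [0.5495012  0.03840332 0.063     ] [0.58433225 0.04387286 0.063     ] 0.035257875841149394 0.13978356124747965 9.117650388855438 8.92431490574158
tab 0.05152591515778725 9.156923266216396
tab 0.0515201581990571 -26.079106991859007
knobtop [ 0.47307446 -0.12122068  0.137     ] 0.1185192128573859 -177.265960377692
mouth [0.56941782 0.02555395 0.107     ]
dz2 scale 16.666666666666668 off 350 205
```

View pics/dz2.png

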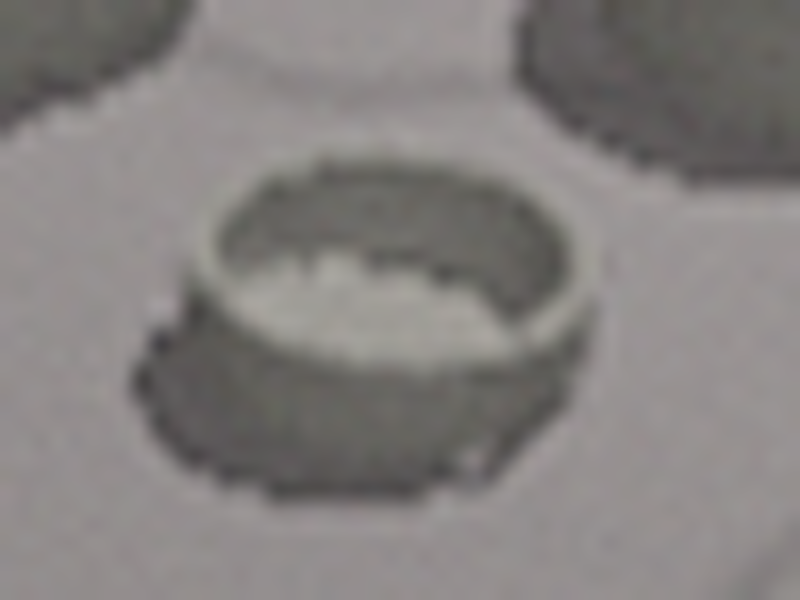

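```bash
python3 - <<'E'
from h import *
from plant import get_state
a=load("scene0");b=load("side0")
print(onz(a,(372.8,219.7),.022),onz(b,(298.5,362.5),.022),tri([ray(a,(372.8,219.7)),ray(b,(298.5,362.5))]))
s=get_state();print(s["tool_pos"],s["clock"])
r,p,R=plan(np.array([.497,.10,.21]),tgtR(9.1),15,-1,s); show(r);print(p)
E
```

```text
[0.49392952 0.21549903 0.022     ] [0.49440977 0.21773994 0.022     ] [0.49396666 0.21669096 0.02132165]
[ 0.5455752 -0.1149409  0.2607222] 3.1667
[[[0,-0.01,0,-0.73,0.17,-0.05,-1],[0,-0.01,0,-0.73,0.17,-0.06,-1],[0,-0.01,0,-0.74,0.18,-0.05,-1],[0,-0.01,0,-0.73,0.17,-0.06,-1],[0,-0.01,0,-0.73,0.17,-0.05,-1]]]
[[[0,-0.01,0,-0.73,0.17,-0.05,-1],[0,-0.01,0,-0.73,0.17,-0.05,-1],[0,-0.01,0,-0.74,0.17,-0.05,-1],[0,-0.01,0,-0.73,0.18,-0.05,-1],[0,-0.01,0,-0.73,0.17,-0.05,-1]]]
[[[0,-0.01,0,-0.73,0.17,-0.05,-1],[0,-0.01,0,-0.74,0.17,-0.05,-1],[0,-0.01,0,-0.73,0.17,-0.05,-1],[0,-0.01,0,-0.73,0.17,-0.04,-1],[0,-0.01,0,-0.73,0.18,-0.05,-1]]]
[0.49699819 0.09994554 0.20990492]
```

send_rows([
  [[0,-0.01,0,-0.73,0.17,-0.05,-1],[0,-0.01,0,-0.73,0.17,-0.06,-1],[0,-0.01,0,-0.74,0.18,-0.05,-1],[0,-0.01,0,-0.73,0.17,-0.06,-1],[0,-0.01,0,-0.73,0.17,-0.05,-1]],
])

```text
clock: 3.58
tool_pos: [0.5303, -0.0494, 0.243]
eef_rot: [0.535, -0.462, 0.463, -0.535]
contact_force: [-0.1, 0.8, -0.2]
opening: 0.999
```

send_rows([
  [[0,-0.01,0,-0.73,0.17,-0.05,-1],[0,-0.01,0,-0.73,0.17,-0.05,-1],[0,-0.01,0,-0.74,0.17,-0.05,-1],[0,-0.01,0,-0.73,0.18,-0.05,-1],[0,-0.01,0,-0.73,0.17,-0.05,-1]],
])

```text
clock: 4.0
tool_pos: [0.5148, 0.0224, 0.2258]
eef_rot: [0.536, -0.461, 0.461, -0.536]
contact_force: [-0.2, -0.0, 0.5]
opening: 1.002
```

send_rows([
  [[0,-0.01,0,-0.73,0.17,-0.05,-1],[0,-0.01,0,-0.74,0.17,-0.05,-1],[0,-0.01,0,-0.73,0.17,-0.05,-1],[0,-0.01,0,-0.73,0.17,-0.04,-1],[0,0,0,0,0,0,-1]],
])

```text
clock: 4.42
tool_pos: [0.5016, 0.0827, 0.2122]
eef_rot: [-0.537, 0.46, -0.459, 0.538]
contact_force: [0.3, 0.5, -0.3]
opening: 1.0
```

```bash
python3 - <<'E'
from h import *
d,s=snap("wrist","w3"); print(s["tool_pos"],s["eef_rot"],s["qd"].round(3))
print(proj(d,[.494,.2166,.022],s))
E
```

```text
[0.5016067  0.08267151 0.21215271] [-0.53734225  0.45967345 -0.45855852  0.53822645] [ 0.042 -0.008  0.03  -0.011  0.008  0.027  0.044]
[[342.72639901  51.25628541]]
```

View pics/w3.png

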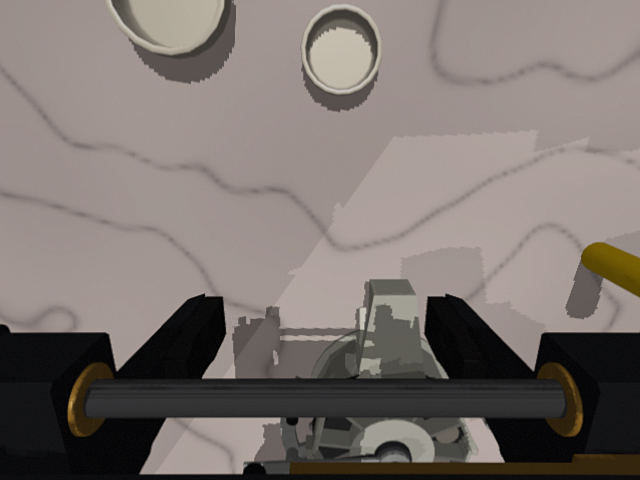

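```bash
python3 - <<'E'
from h import *
from plant import get_state
d=load("w3");s=d["state"]
print(onz(d,(341.5,50),.022,s), onz(d,(341.5,5),.022,s), onz(d,(341.5,95),.022,s))
s=get_state()
q=np.array([.4937,.2172,.10])
r,p,R=plan(q,tgtR(9.1),10,-1,s); show(r);print(p)
r,p,R=plan(q-[0,0,.079],tgtR(9.1),5,-1,p0=p,R0=R); show(r);print(p)
E
```

```text
[0.49290922 0.2173139  0.022     ] [0.48773127 0.24717643 0.022     ] [0.49845335 0.18532564 0.022     ]
[[[0,0,0,-0.68,0.56,0.06,-1],[0,0,0,-0.68,0.56,0.07,-1],[0,0,0,-0.68,0.56,0.06,-1],[0,0,0,-0.68,0.57,0.07,-1],[0,0,0,-0.68,0.56,0.06,-1]]]
[[[0,0,0,-0.69,0.56,0.07,-1],[0,0,0,-0.68,0.56,0.06,-1],[0,0,0,-0.68,0.56,0.07,-1],[0,0,0,-0.68,0.56,0.06,-1],[0,0,0,-0.68,0.57,0.07,-1]]]
[0.4937484  0.21723633 0.09990146]
[[[0,-0.01,0,0,0.79,0,-1],[0,-0.01,0,0,0.79,0,-1],[0,-0.01,0,0,0.79,0,-1],[0,-0.01,0,0,0.79,0,-1],[0,-0.01,0,0,0.79,0,-1]]]
[0.49372788 0.21725985 0.02090147]
```

send_rows([
  [[0,0,0,-0.68,0.56,0.06,-1],[0,0,0,-0.68,0.56,0.07,-1],[0,0,0,-0.68,0.56,0.06,-1],[0,0,0,-0.68,0.56,0.07,-1],[0,0,0,-0.68,0.56,0.06,-1]],
])

```text
clock: 4.88
tool_pos: [0.4991, 0.1464, 0.156]
eef_rot: [0.536, -0.461, 0.462, -0.536]
contact_force: [0.2, 0.1, -1.1]
opening: 0.996
```

send_rows([
  [[0,0,0,-0.69,0.56,0.07,-1],[0,0,0,-0.68,0.56,0.06,-1],[0,0,0,-0.68,0.56,0.07,-1],[0,0,0,-0.68,0.56,0.06,-1],[0,0,0,-0.68,0.57,0.07,-1]],
])

```text
clock: 5.3
tool_pos: [0.4955, 0.215, 0.0997]
eef_rot: [0.536, -0.46, 0.462, -0.536]
contact_force: [-0.3, -0.2, 0.5]
opening: 1.001
```

send_rows([
  [[0,0,0,0,0.8,0,-1],[0,0,0,0,0.8,0,-1],[0,0,0,0,0.8,0,-1],[0,0,0,0,0.8,0,-1],[0,0,0,0,0.7,0,-1]],
])

```text
clock: 5.72
tool_pos: [0.4955, 0.2144, 0.0212]
eef_rot: [0.537, -0.46, 0.461, -0.536]
contact_force: [-0.2, -0.6, -0.2]
opening: 0.998
```

```bash
python3 - <<'E'
from h import *
from plant import get_state
d,s=snap("side","s1"); print(s["tool_pos"],s["eef_rot"],s["qd"].round(3),s["contact_force"])
s=get_state();print(s["tool_pos"])
crop(d,220,300,160,120,"s1z")
E
```

```text
[0.49549001 0.21436015 0.02120942] [ 0.53651213 -0.46029859  0.46138229 -0.53610291] [-0.149  0.291  0.256 -0.001  0.127 -0.357 -0.125] [-0.21499961 -0.64703911 -0.18288666]
[0.49430006 0.21400323 0.01921669]
s1z scale 5.0 off 220 300
```

View pics/s1z.png

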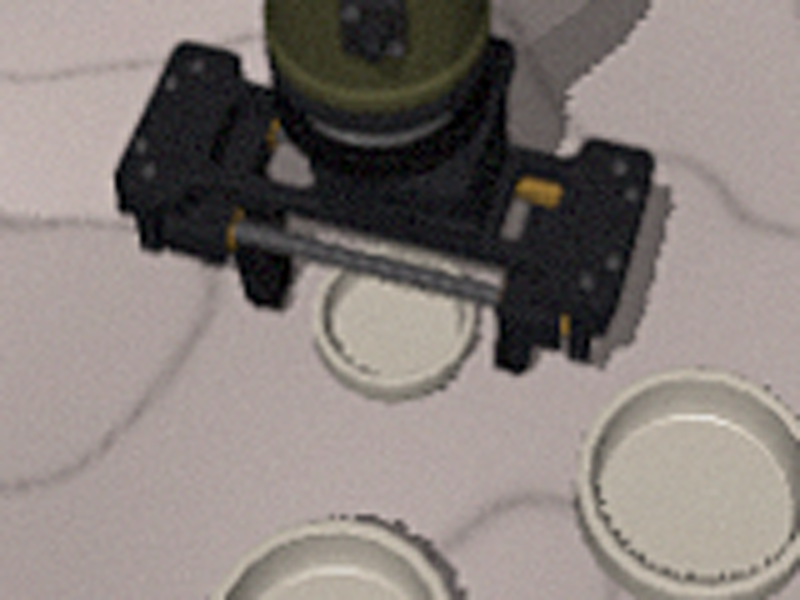

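send_rows([
  [[0,0,0,-0.15,-0.05,0,0],[0,0,0,0,0,0,1],[0,0,0,0,0,0,1],[0,0,0,0,0,0,1],[0,0,0,0,0,0,1]],
], force=15)

```text
clock: 6.18
tool_pos: [0.4945, 0.219, 0.0241]
eef_rot: [-0.536, 0.46, -0.461, 0.537]
contact_force: [0.0, -0.6, 4.3]
opening: 0.711
```

```bash
python3 - <<'E'
from h import *
from plant import get_state
s=get_state();print(s)
E
```

```text
{'clock': 6.1833, 'q': array([-0.38023712,  0.95863374, -0.20507355,  1.95068216,  0.61757214,
        0.29242007, -0.94434403]), 'qd': array([-4.61456826e-03,  9.46223596e-04, -2.58707491e-05,  1.90044439e-03,
        1.40247914e-03, -1.64746715e-03, -6.64216136e-04]), 'joint_torque': array([-1.03169759e-01, -5.08664775e+01, -1.57972287e+00, -4.58347231e+00,
        2.15047352e-03, -1.61558194e-01,  1.57142489e-02]), 'tool_pos': array([0.49453889, 0.21896556, 0.02406099]), 'eef_rot': array([-0.5359978 ,  0.46035318, -0.46092315,  0.53696477]), 'contact_force': array([ 0.04199465, -0.55561085,  4.31617145]), 'moment': array([-0.06801333, -0.04217498, -0.00117453]), 'opening': 0.7111145821029256}
```

```bash
python3 - <<'E'
from h import *
d,s=snap("side","s2"); crop(d,220,300,160,120,"s2z")
d,s=snap("scene","a2"); crop(d,330,170,100,75,"a2z")
E
```

```text
s2z scale 5.0 off 220 300
a2z scale 8.0 off 330 170
```

View pics/s2z.png

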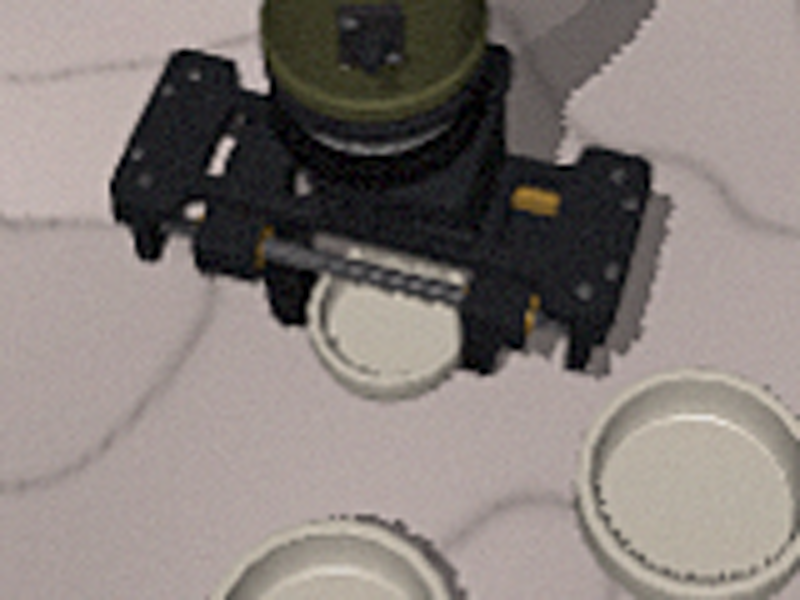

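View pics/a2z.png

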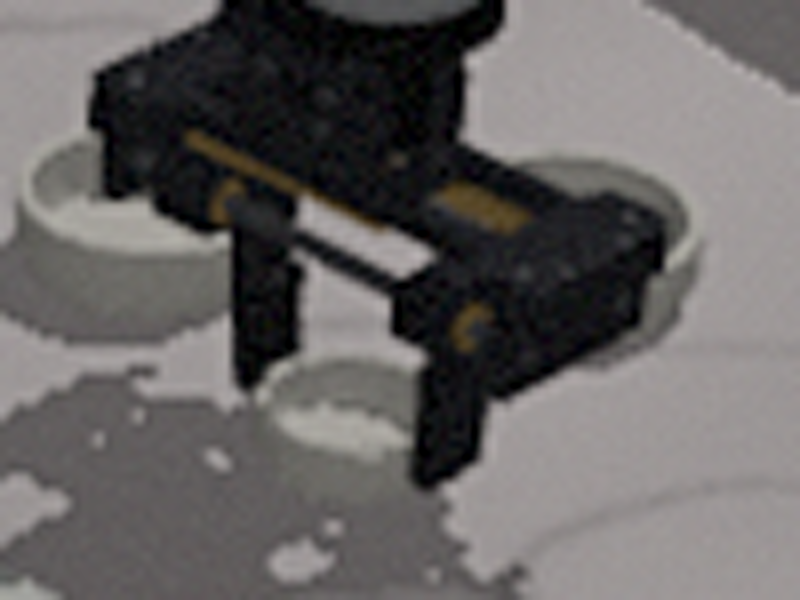

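```bash
python3 - <<'E'
from h import *
from plant import get_state
a=load("scene0");b=load("side0")
A=tri([ray(a,(348,191)),ray(b,(359.5,394))]);B=tri([ray(a,(401,195)),ray(b,(287,427))]);print(A,B)
s=get_state();R=Ro.from_quat(s["eef_rot"]).as_matrix()
for X in (A,B): print(R.T@(X-s["tool_pos"]))
print(R, s["tool_pos"],s["contact_force"])
E
```

```text
[0.36053496 0.23643458 0.03630703] [0.45408559 0.34547352 0.03404951]
[-0.03756649 -0.01249953 -0.12976081]
[-0.13119293 -0.0100663  -0.02079073]
[[ 1.51325295e-01  1.49150266e-03  9.88482893e-01]
 [-9.88484013e-01  3.31904384e-04  1.51324965e-01]
 [-1.02380218e-04 -9.99998833e-01  1.52455206e-03]] [0.4945047  0.21894091 0.02400149] [-0.19856382 -0.03085877  6.37959983]
```

send_rows([
  [[0,0,0,0,-0.2,0,1],[0,0,0,0,-0.2,0,1],[0,0,0,0,-0.2,0,1],[0,0,0,0,0,0,1],[0,0,0,0,0,0,1]],
])

```text
clock: 6.7
tool_pos: [0.494, 0.219, 0.0354]
eef_rot: [-0.536, 0.461, -0.461, 0.537]
contact_force: [-0.6, -0.0, -0.9]
opening: 0.714
```

```bash
python3 - <<'E'
from h import *
d,s=snap("side","s3"); crop(d,220,300,160,120,"s3z");print(s["tool_pos"],s["contact_force"],s["opening"])
E
```

```text
s3z scale 5.0 off 220 300
[0.49401355 0.21902194 0.03537249] [-0.56646524 -0.00572218 -0.91652345] 0.7135191113166978
```

View pics/s3z.png

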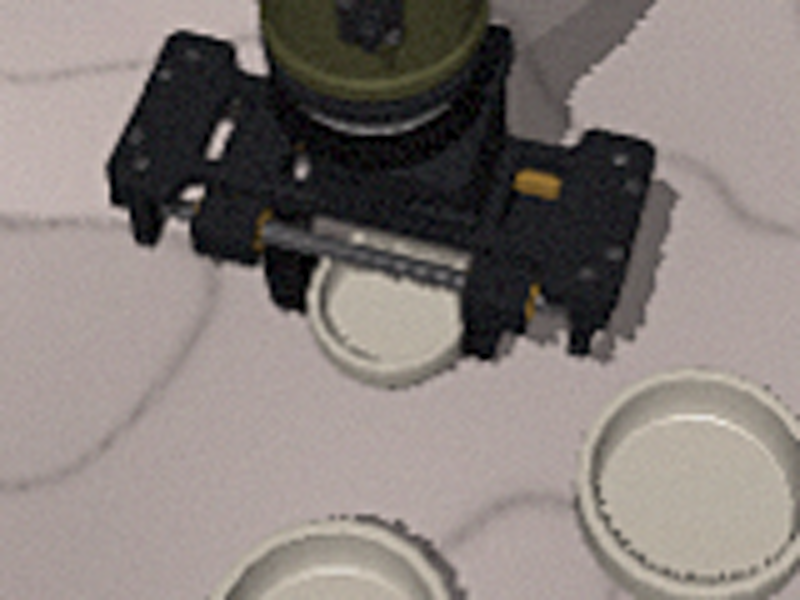

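```bash
python3 - <<'E'
from h import *
d=load("w3"); crop(d,320,260,120,90,"w3z")
E
```

```text
w3z scale 6.666666666666667 off 320 260
```

View pics/w3z.png

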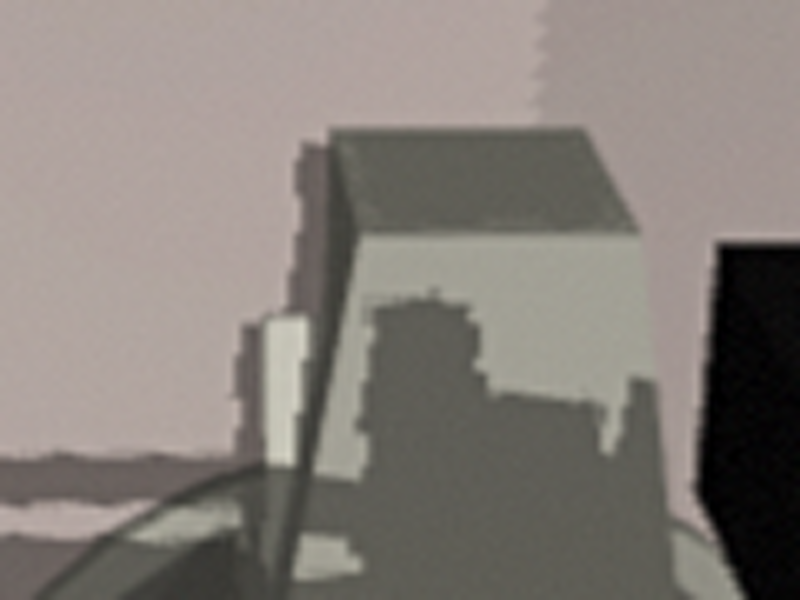

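```bash
python3 - <<'E'
from h import *
from plant import get_state
d=load("w3");s0=d["state"]
g=lambda x,y,z:onz(d,(320+x/6.667-.45,260+y/6.667-.45),z,s0)
for z,u,v,w in ((.029,330,583,128),(.063,358,640,234)):
    e1,e2=g(u,w,z),g(v,w,z); m=(e1+e2)/2; print(e1,e2,np.linalg.norm(e1-e2),np.degrees(np.arctan2(*(e2-e1)[1::-1])), "end mid",m)
    a=np.arctan2(*(e2-e1)[1::-1]);Y=np.array([-np.sin(a),np.cos(a),0]); print("mouth",m-.016*Y)
E
```

```text
[0.54987043 0.03444131 0.029     ] [0.58418231 0.03989145 0.029     ] 0.03474203914460762 9.025533967454317 end mid [0.56702637 0.03716638 0.029     ]
mouth [0.56953637 0.02136448 0.029     ]
[0.54942548 0.03474877 0.063     ] [0.58403425 0.04024979 0.063     ] 0.035043237461294785 9.03153168644734 end mid [0.56672986 0.03749928 0.063     ]
mouth [0.56924151 0.02169764 0.063     ]
```

```bash
python3 - <<'E'
from h import *
from plant import get_state
s=get_state(); Y=np.array([-.157,.9876,0]);m=np.array([.570,.0218,0])+.001*Y
r,p,R=plan(m+.1*Y+[0,0,.033],tgtR(9.03),10,1,s); show(r);print(p)
r,p,R=plan(m+[0,0,.0265],tgtR(9.03),10,1,p0=p,R0=R); show(r);print(p,m)
E
```

```text
[[[0,-0.01,0,0.53,0.01,0.22,1],[0,-0.01,0,0.52,0.01,0.23,1],[0,-0.01,0,0.53,0.01,0.22,1],[0,-0.01,0,0.53,0.01,0.22,1],[0,-0.01,0,0.53,0.01,0.23,1]]]
[[[0,-0.01,0,0.52,0.02,0.22,1],[0,-0.01,0,0.53,0.01,0.22,1],[0,-0.01,0,0.53,0.01,0.22,1],[0,-0.01,0,0.53,0.01,0.22,1],[0,-0.01,0,0.53,0.01,0.22,1]]]
[0.55413634 0.12149377 0.03298136]
[[[0,0,0,0.5,0.03,0,1],[0,0,0,0.5,0.03,0,1],[0,0,0,0.5,0.04,0,1],[0,0,0,0.5,0.03,0,1],[0,0,0,0.5,0.03,-0.01,1]]]
[[[0,0,0,0.5,0.03,0,1],[0,0,0,0.5,0.04,0,1],[0,0,0,0.5,0.03,0,1],[0,0,0,0.5,0.03,0,1],[0,0,0,0.5,0.03,0,1]]]
[0.56988501 0.02274156 0.02657984] [0.569843  0.0227876 0.       ]
```

send_rows([
  [[0,-0.01,0,0.53,0.01,0.22,1],[0,-0.01,0,0.52,0.01,0.23,1],[0,-0.01,0,0.53,0.01,0.22,1],[0,-0.01,0,0.53,0.01,0.22,1],[0,-0.01,0,0.53,0.01,0.23,1]],
])

```text
clock: 7.17
tool_pos: [0.5249, 0.1681, 0.0339]
eef_rot: [0.537, -0.46, 0.46, -0.537]
contact_force: [-0.2, 0.9, -0.8]
opening: 0.713
```

send_rows([
  [[0,-0.01,0,0.52,0.02,0.22,1],[0,-0.01,0,0.53,0.01,0.22,1],[0,-0.01,0,0.53,0.01,0.22,1],[0,-0.01,0,0.53,0.01,0.22,1],[0,-0.01,0,0.53,0.01,0.22,1]],
])

```text
clock: 7.58
tool_pos: [0.5547, 0.1204, 0.0329]
eef_rot: [0.538, -0.458, 0.458, -0.538]
contact_force: [-0.4, -0.4, -0.4]
opening: 0.715
```

```bash
python3 - <<'E'
from h import *
from plant import get_state
d,s=snap("side","s4"); crop(d,220,200,160,120,"s4z");s=get_state();print(s["tool_pos"],s["contact_force"],s["opening"])
Y=np.array([-.157,.9876,0]);m=np.array([.570,.0218,0])+.001*Y
r,p,R=plan(m+[0,0,.0265],tgtR(9.03),10,1,s); show(r);print(p,m)
E
```

```text
s4z scale 5.0 off 220 200
[0.55620716 0.1171195  0.03275353] [ 0.85040994 -1.74903661 -1.0065293 ] 0.7124112111969902
[[[0,0,0,0.48,0.03,-0.01,1],[0,0,0,0.47,0.04,0,1],[0,0,0,0.48,0.03,-0.01,1],[0,0,0,0.48,0.03,0,1],[0,0,0,0.47,0.03,-0.01,1]]]
[[[0,0,0,0.48,0.04,-0.01,1],[0,0,0,0.47,0.03,0,1],[0,0,0,0.48,0.03,-0.01,1],[0,0,0,0.48,0.03,-0.01,1],[0,0,0,0.47,0.04,0,1]]]
[0.56987336 0.02287814 0.02644149] [0.569843  0.0227876 0.       ]
```

View pics/s4z.png

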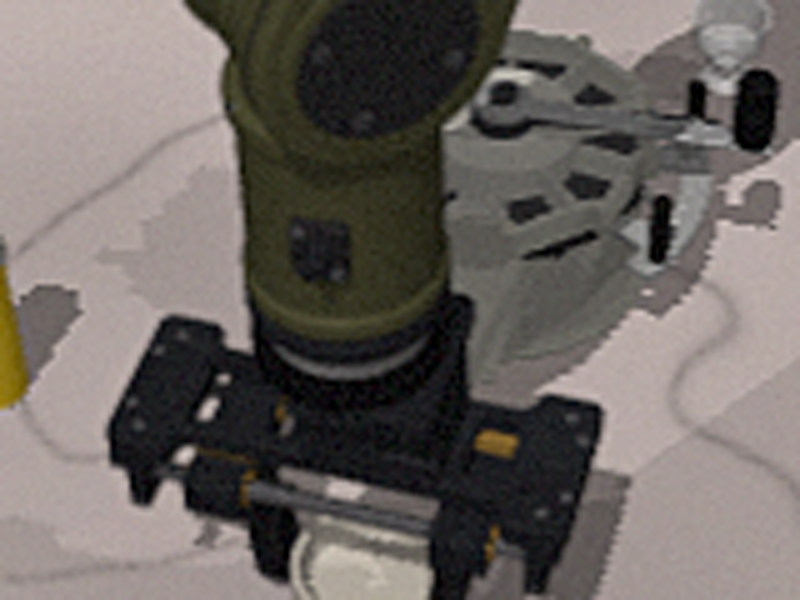

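send_rows([
  [[0,0,0,0.5,0.04,0,1],[0,0,0,0.5,0.04,0,1],[0,0,0,0.5,0.04,0,1],[0,0,0,0.5,0.04,0,1],[0,0,0,0.5,0.04,0,1]],
])

```text
clock: 8.05
tool_pos: [0.562, 0.0711, 0.0288]
eef_rot: [0.539, -0.458, 0.458, -0.538]
contact_force: [1.0, -0.5, -1.0]
opening: 0.716
```

send_rows([
  [[0,0,0,0.5,0.04,0,1],[0,0,0,0.5,0.04,0,1],[0,0,0,0.5,0.04,0,1],[0,0,0,0.3,0,0,1],[0,0,0,0,0,0,1]],
])

```text
clock: 8.47
tool_pos: [0.568, 0.0341, 0.0263]
eef_rot: [0.538, -0.459, 0.459, -0.537]
contact_force: [0.3, -1.1, -1.2]
opening: 0.713
```

send_rows([
  [[0,0,0,0,0,0,1],[0,0,0,0,0,0,1],[0,0,0,0,0,0,1],[0,0,0,0,0,0,1],[0,0,0,0,0,0,1]],
])

```text
clock: 8.88
tool_pos: [0.5678, 0.0373, 0.0266]
eef_rot: [-0.539, 0.458, -0.458, 0.539]
contact_force: [0.8, -0.4, -0.6]
opening: 0.714
```

```bash
python3 - <<'E'
from h import *
from plant import get_state
d,s=snap("side","s5"); crop(d,220,200,160,120,"s5z");s=get_state();print(s["tool_pos"],s["contact_force"],s["opening"])
Y=np.array([-.157,.9876,0]);m=np.array([.570,.0218,0])+.001*Y
R=Ro.from_quat(s["eef_rot"]).as_matrix();print(R.T@(m+[0,0,.0265]-s["tool_pos"])/.02)
E
```

```text
s5z scale 5.0 off 220 200
[0.56780148 0.03707171 0.02654576] [-0.57376924  0.48261562 -0.78707584] 0.7135625852612231
[ 0.72133353  0.00223199 -0.0136738 ]
```

View pics/s5z.png

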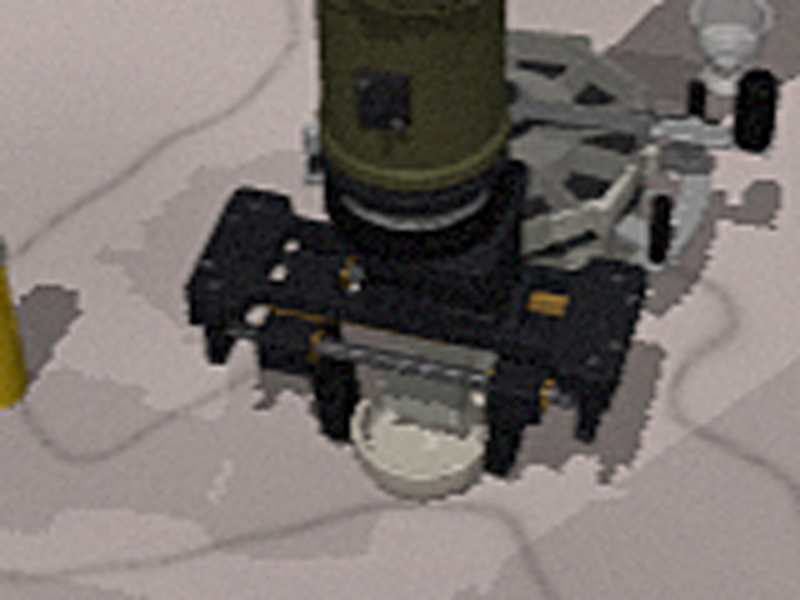

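send_rows([
  [[0,0,0,0.15,0,0,1],[0,0,0,0.2,0,0,1],[0,0,0,0.15,0,0,1],[0,0,0,0.1,0,0,1],[0,0,0,0,0,0,1]],
])

```text
clock: 9.35
tool_pos: [0.5698, 0.0236, 0.0265]
eef_rot: [0.538, -0.459, 0.459, -0.538]
contact_force: [-0.3, -0.4, -1.1]
opening: 0.715
```

send_rows([
  [[0,0,0,0,0.05,0,1],[0,0,0,0,0.06,0,1],[0,0,0,0,0,0,1],[0,0,0,0,0,0,1],[0,0,0,0,0,0,1]],
])

```text
clock: 9.77
tool_pos: [0.5697, 0.025, 0.0243]
eef_rot: [0.538, -0.458, 0.458, -0.538]
contact_force: [-0.4, 0.2, -1.3]
opening: 0.713
```

```bash
python3 - <<'E'
from h import *
from plant import get_state
d,s=snap("side","s6"); crop(d,220,200,160,120,"s6z");s=get_state();print(s["tool_pos"],s["contact_force"],s["opening"])
E
```

```text
s6z scale 5.0 off 220 200
[0.56969644 0.02497391 0.0242907 ] [ 0.52992808 -0.08930225 -0.45911362] 0.7147501679169616
```

View pics/s6z.png

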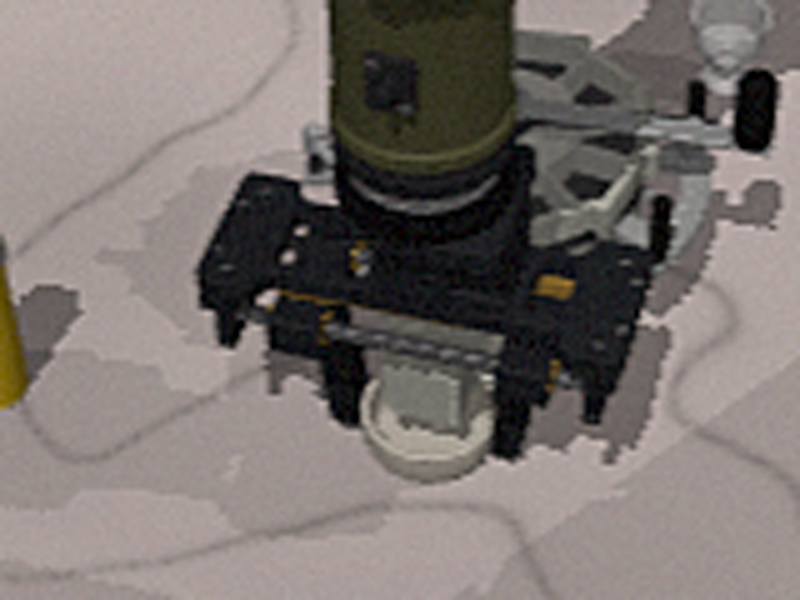

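send_rows([
  [[0,0,0,0,0.06,0,1],[0,0,0,0,0,0,0.4],[0,0,0,0,0,0,-1],[0,0,0,0,0,0,-1],[0,0,0,0,0,0,-1]],
])

```text
clock: 10.23
tool_pos: [0.5699, 0.0248, 0.0231]
eef_rot: [-0.538, 0.458, -0.458, 0.538]
contact_force: [0.3, 0.5, -0.2]
opening: 0.915
```

send_rows([
  [[0,0,0,-0.5,0,0,-1],[0,0,0,-0.9,0,0,-1],[0,0,0,-0.9,0,0,-1],[0,0,0,-0.9,0,0,-1],[0,0,0,-0.9,-0.3,0,-1]],
])

```text
clock: 10.65
tool_pos: [0.5556, 0.1075, 0.0283]
eef_rot: [0.539, -0.459, 0.458, -0.538]
contact_force: [0.3, -0.0, -0.4]
opening: 1.001
```

```bash
python3 - <<'E'
from h import *
from plant import get_state
d,s=snap("side","s7"); crop(d,260,200,120,90,"s7z");s=get_state();print(s["tool_pos"],s["contact_force"],s["opening"])
d,s=snap("wrist","w7")
E
```

```text
s7z scale 6.666666666666667 off 260 200
[0.55567865 0.11365956 0.02994374] [0.05918124 3.71011283 0.28424401] 0.9981472519757189
```

View pics/s7z.png

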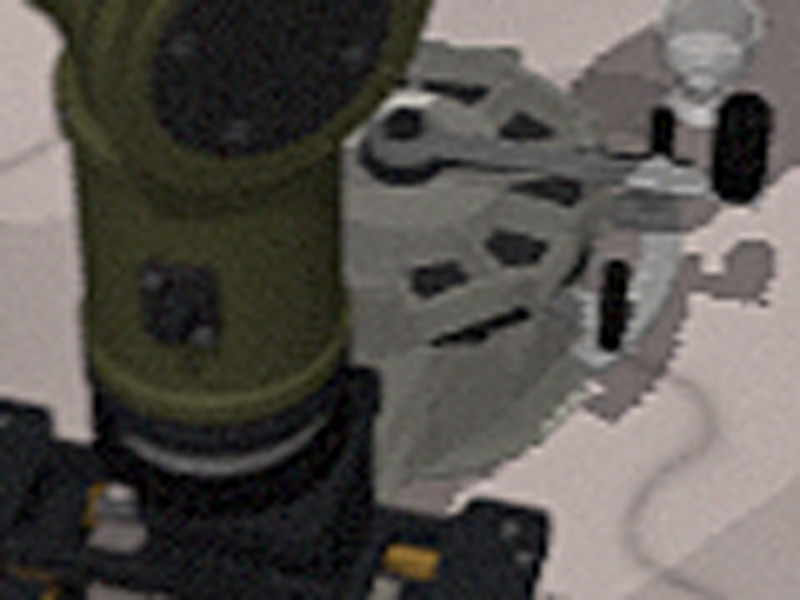

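send_rows([
  [[0,0,0,-0.3,-1,0,-1],[0,0,0,0,-1,0,-1],[0,0,0,0,-1,0,-1],[0,0,0,0,-1,0,-1],[0,0,0,0,-1,0,-1]],
])

```text
clock: 11.17
tool_pos: [0.5556, 0.1102, 0.1297]
eef_rot: [0.539, -0.459, 0.459, -0.538]
contact_force: [0.7, 0.7, -1.2]
opening: 0.998
```

```bash
python3 - <<'E'
from h import *
from plant import get_state
s=get_state();print(s["tool_pos"],s["q"])
a=np.radians(191.8);k=np.array([.590,-.099,0])+.118*np.array([np.cos(a),np.sin(a),0]);print(k)
k=np.array([.4745,-.1225,0])
r,p,R=plan(k+[0,0,.215],tgtR(191.8+90-360),20,-.4,s); show(r);print(p)
E
```

```text
[0.5556315  0.11021215 0.12965419] [-0.03308605  0.81491934 -0.42080889  1.83986344  0.5510331   0.60611488
 -0.64000868]
[ 0.47449365 -0.12313053  0.        ]
[[[0,0.95,0,0.54,-0.21,-0.29,-0.4],[0,0.95,0,0.57,-0.21,-0.25,-0.4],[0,0.95,0,0.58,-0.22,-0.21,-0.4],[0,0.95,0,0.59,-0.21,-0.16,-0.4],[0,0.95,0,0.61,-0.21,-0.12,-0.4]]]
[[[0,0.95,0,0.61,-0.21,-0.07,-0.4],[0,0.95,0,0.62,-0.22,-0.02,-0.4],[0,0.95,0,0.61,-0.21,0.02,-0.4],[0,0.95,0,0.61,-0.21,0.07,-0.4],[0,0.95,0,0.61,-0.21,0.12,-0.4]]]
[[[0,0.95,0,0.59,-0.22,0.16,-0.4],[0,0.95,0,0.59,-0.21,0.2,-0.4],[0,0.95,0,0.56,-0.21,0.25,-0.4],[0,0.95,0,0.54,-0.21,0.3,-0.4],[0,0.95,0,0.52,-0.22,0.33,-0.4]]]
[[[0,0.95,0,0.49,-0.21,0.37,-0.4],[0,0.95,0,0.47,-0.21,0.41,-0.4],[0,0.95,0,0.43,-0.21,0.44,-0.4],[0,0.95,0,0.39,-0.22,0.47,-0.4],[0,0.95,0,0.36,-0.21,0.5,-0.4]]]
[ 0.47451792 -0.12245846  0.21500712]
```

send_rows([
  [[0,0.95,0,0.54,-0.21,-0.29,-0.4],[0,0.95,0,0.57,-0.21,-0.25,-0.4],[0,0.95,0,0.58,-0.22,-0.21,-0.4],[0,0.95,0,0.59,-0.21,-0.16,-0.4],[0,0.95,0,0.61,-0.21,-0.12,-0.4]],
])

```text
clock: 11.58
tool_pos: [0.5352, 0.0515, 0.1503]
eef_rot: [0.441, -0.553, 0.553, -0.44]
contact_force: [0.2, 0.2, 0.1]
opening: 0.702
```

send_rows([
  [[0,0.95,0,0.61,-0.21,-0.07,-0.4],[0,0.95,0,0.62,-0.22,-0.02,-0.4],[0,0.95,0,0.61,-0.21,0.02,-0.4],[0,0.95,0,0.61,-0.21,0.07,-0.4],[0,0.95,0,0.61,-0.21,0.12,-0.4]],
])

```text
clock: 12.0
tool_pos: [0.5149, -0.0066, 0.1715]
eef_rot: [0.329, -0.626, 0.626, -0.328]
contact_force: [0.5, -0.0, -1.1]
opening: 0.699
```

send_rows([
  [[0,0.95,0,0.59,-0.22,0.16,-0.4],[0,0.95,0,0.59,-0.21,0.2,-0.4],[0,0.95,0,0.56,-0.21,0.25,-0.4],[0,0.95,0,0.54,-0.21,0.3,-0.4],[0,0.95,0,0.52,-0.22,0.33,-0.4]],
])

```text
clock: 12.42
tool_pos: [0.4945, -0.0648, 0.1929]
eef_rot: [0.204, -0.677, 0.677, -0.204]
contact_force: [-0.2, 0.2, 0.2]
opening: 0.699
```

send_rows([
  [[0,0.95,0,0.49,-0.21,0.37,-0.4],[0,0.95,0,0.47,-0.21,0.41,-0.4],[0,0.95,0,0.43,-0.21,0.44,-0.4],[0,0.95,0,0.39,-0.22,0.47,-0.4],[0,0.95,0,0.36,-0.21,0.5,-0.4]],
])

```text
clock: 12.83
tool_pos: [0.4742, -0.1228, 0.2142]
eef_rot: [0.073, -0.703, 0.704, -0.072]
contact_force: [0.2, -0.1, -0.1]
opening: 0.698
```

```bash
python3 - <<'E'
from h import *
from plant import get_state
d,s=snap("wrist","w8");print(s["tool_pos"],s["q"])
d2,s2=snap("side","s8");crop(d2,260,180,160,120,"s8z")
E
```

```text
[ 0.47415324 -0.12284789  0.21417685] [ 0.217893    0.57516747 -0.09223763  2.01001888  0.09583969  0.56081667
 -1.30577376]
s8z scale 5.0 off 260 180
```

View pics/w8.png

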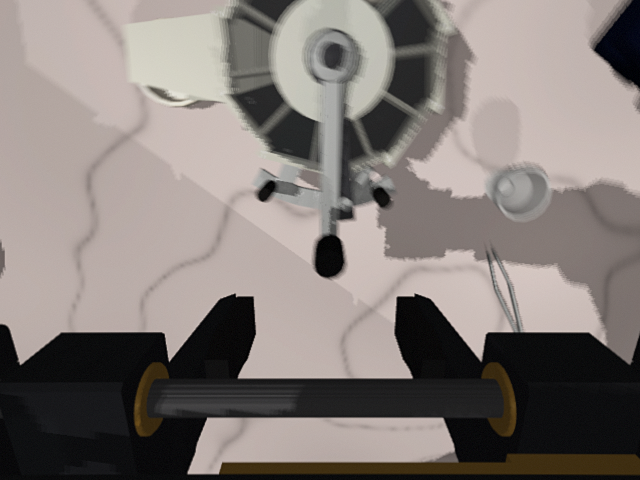

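View pics/s8z.png

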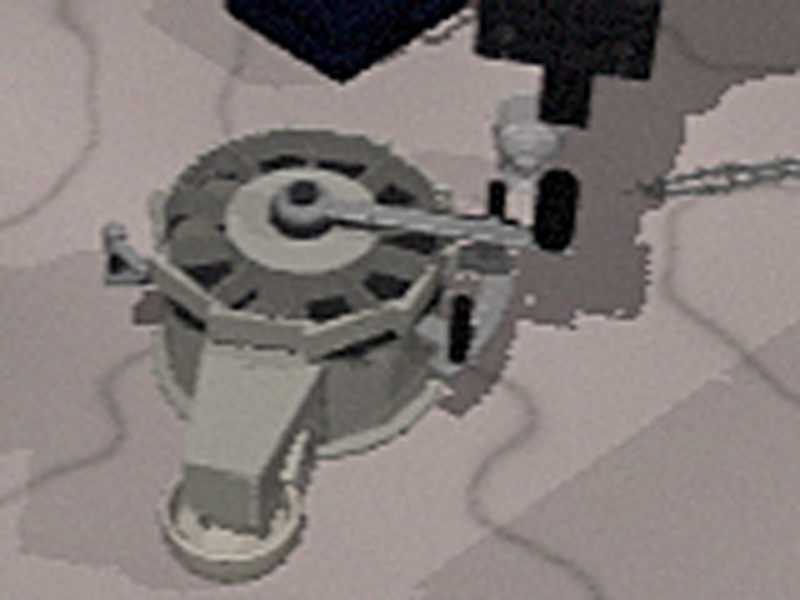

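```bash
python3 - <<'E'
from h import *
d=load("s8");m=np.array([.5697,.0218])
t=np.linspace(0,2*np.pi,180)
def ext(d,c,s=None,z=.022,r=.032):
    P=proj(d,np.c_[c[0]+r*np.cos(t),c[1]+r*np.sin(t),t*0+z],s); return P.min(0),P.max(0)
for c in (m,m+[-.0005,.003]):
    lo,hi=ext(d,c); print("rim",(lo-[259.6,179.6])*5,(hi-[259.6,179.6])*5)
    lo,hi=ext(d,c,z=0); print("base",(lo-[259.6,179.6])*5,(hi-[259.6,179.6])*5)
w=load("w8");s=w["state"]
for k in ([.4745,-.1225],[.4745,-.1245]): print(ext(w,k,s,.137,.01),ext(w,k,s,.101,.01))
img=w["img"];mk=(img.max(2)<30).astype(np.uint8);n,l,st,ce=cv2.connectedComponentsWithStats(mk)
i=l[255,329];print(st[i],ce[i])
crop(w,280,180,100,120,"w8z")
E
```

```text
rim [165.91386608 454.35275658] [305.91103818 560.96356311]
base [167.57186094 485.3998007 ] [305.44765248 591.75059841]
rim [163.93123272 459.03630307] [304.22050316 566.08707881]
base [165.62313303 490.07560167] [303.7817951  596.85757321]
(array([308.39708241, 245.7562414 ]), array([341.78221157, 276.99464392])) (array([310.57131974, 229.07411335]), array([339.52624443, 256.6130927 ]))
(array([311.6734665 , 246.41255843]), array([345.04023721, 277.61568021])) (array([313.41204003, 229.65064356]), array([342.35250823, 257.16256956]))
[316 235  28  42 923] [328.93174431 256.1603467 ]
w8z scale 5.0 off 280 180
```

View pics/w8z.png

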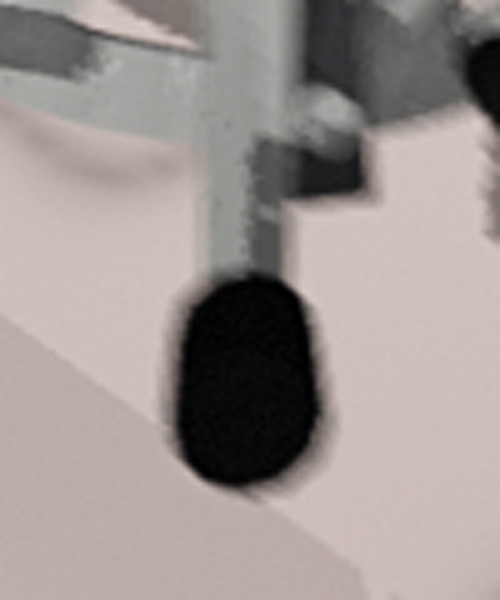

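send_rows([
  [[0,0,0,0,0.9,0.1,-0.4],[0,0,0,0,0.9,0,-0.4],[0,0,0,0,0.9,0,-0.4],[0,0,0,0,0.9,0,-0.4],[0,0,0,0,0.9,0,-0.4]],
])

```text
clock: 13.35
tool_pos: [0.4754, -0.1227, 0.123]
eef_rot: [-0.075, 0.703, -0.703, 0.075]
contact_force: [-0.2, 0.1, -0.1]
opening: 0.7
```

send_rows([
  [[0,0,0,0,0,0,0.3],[0,0,0,0,0,0,0.3],[0,0,0,0,0,0,0.3],[0,0,0,0,0,0,0.3],[0,0,0,0,0,0,0.3]],
], force=20)

```text
clock: 13.77
tool_pos: [0.4759, -0.1233, 0.1251]
eef_rot: [0.074, -0.703, 0.703, -0.075]
contact_force: [0.2, -0.1, -0.1]
opening: 0.36
```

```bash
python3 - <<'E'
from h import *
from plant import get_state
d,s=snap("wrist","w9");print(s["tool_pos"],s["q"],s["contact_force"],s["opening"])
d2,s2=snap("side","s9");crop(d2,300,150,120,90,"s9z")
R=Ro.from_quat(s["eef_rot"]).as_matrix();print(R, R.T@(np.array([.4748,-.125,.12])-s["tool_pos"])/.02)
E
```

```text
[ 0.47593591 -0.12327886  0.12506633] [ 0.19741498  0.7364327  -0.06122302  2.07750254  0.12767907  0.32904754
 -1.32824523] [ 0.2438594  -0.12997399 -0.11282525] 0.36010866088528193
s9z scale 6.666666666666667 off 300 150
[[-9.77750109e-01  2.00125803e-03  2.09763485e-01]
 [-2.09764594e-01 -3.59079026e-04 -9.77751853e-01]
 [-1.88141208e-03 -9.99997933e-01  7.70882636e-04]] [0.07406017 0.25323318 0.07203361]
```

View pics/w9.png

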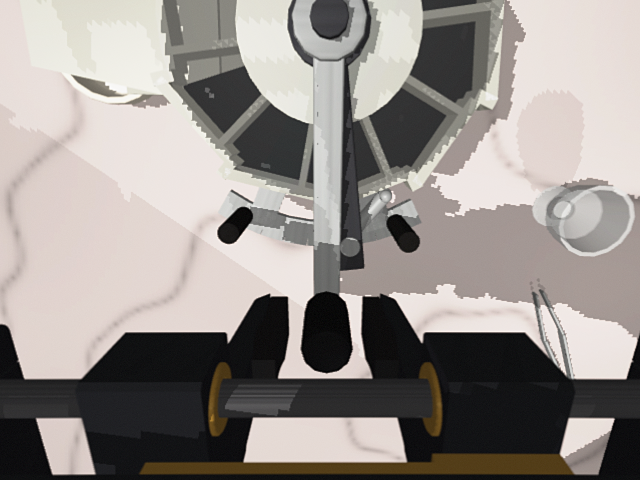

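View pics/s9z.png

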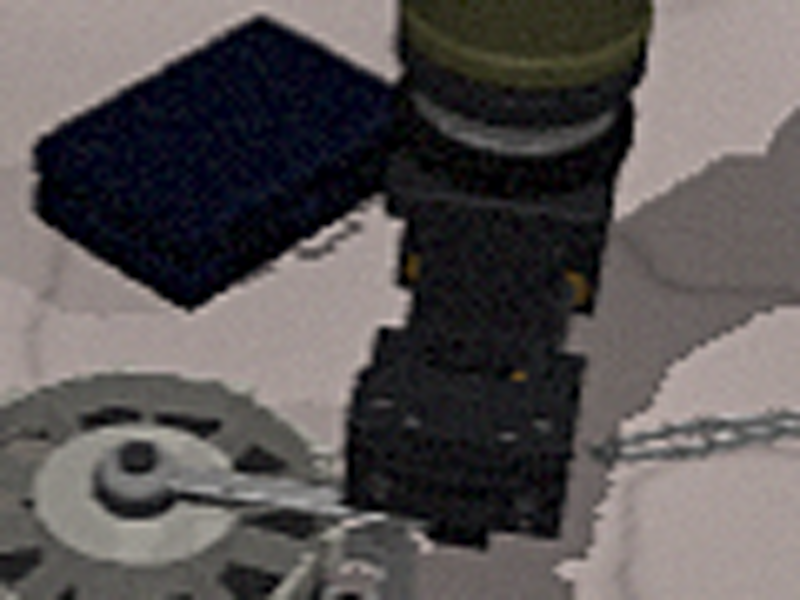

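send_rows([
  [[0,0,0,0,0.1,0.03,0.4],[0,0,0,0,0,0,1],[0,0,0,0,0,0,1],[0,0,0,0,0,0,1],[0,0,0,0,0,0,1]],
], force=20)

```text
clock: 14.28
tool_pos: [0.4754, -0.1239, 0.1222]
eef_rot: [0.074, -0.703, 0.703, -0.074]
contact_force: [-0.8, -0.7, 1.2]
opening: 0.219
```

```bash
cat >> h.py <<'E'
AX=np.array([.590,-.1008]);YAW=9.03
def lev():
    from plant import get_state
    s=get_state();R=Ro.from_quat(s["eef_rot"]).as_matrix();v=s["tool_pos"][:2]-AX
    zy=np.degrees(np.arctan2(R[1,2],R[0,2])); f=R.T@s["contact_force"]
    print("t %.2f r %.4f levangle(disp,-x=0,ccw+) %.2f toolyaw-lever %.2f z %.4f Ftool %s open %.3f"%(s["clock"],np.hypot(*v),np.degrees(np.arctan2(v[1],v[0]))%360-180-YAW,zy+90-(np.degrees(np.arctan2(v[1],v[0])+0)%360-180),s["tool_pos"][2],f.round(1),s["opening"]),"mom",s["moment"].round(2), "q7",s["q"][6].round(2))
def arc(dang,n,grip=1,r=.118,s=None):
    # rows in tool frame: rotation about tool -y for ccw; tool x points outward(-> from axis), z ccw tangential
    a=np.radians(dang)/n
    # outward vec x; centre at -r x. new pos: R(-a about y_tool) applied
    Rr=Ro.from_rotvec([0,-a,0]).as_matrix(); t=Rr@np.array([r,0,0])-np.array([r,0,0])
    show([[0,round(-a/.08,3),0,round(t[0]/.02,3),0,round(t[2]/.02,3),grip]]*n)
E
python3 - <<'E'
from h import *
lev(); arc(-20,10); arc(36,15)
E
```

```text
t 14.28 r 0.1169 levangle(disp,-x=0,ccw+) 2.35 toolyaw-lever 0.70 z 0.1222 Ftool [ 0.9 -1.2  0.6] open 0.219 mom [-0.07  0.    0.01] q7 -1.33
[[[0,0.436,0,-0.004,0,-0.206,1],[0,0.436,0,-0.004,0,-0.206,1],[0,0.436,0,-0.004,0,-0.206,1],[0,0.436,0,-0.004,0,-0.206,1],[0,0.436,0,-0.004,0,-0.206,1]]]
[[[0,0.436,0,-0.004,0,-0.206,1],[0,0.436,0,-0.004,0,-0.206,1],[0,0.436,0,-0.004,0,-0.206,1],[0,0.436,0,-0.004,0,-0.206,1],[0,0.436,0,-0.004,0,-0.206,1]]]
[[[0,-0.524,0,-0.005,0,0.247,1],[0,-0.524,0,-0.005,0,0.247,1],[0,-0.524,0,-0.005,0,0.247,1],[0,-0.524,0,-0.005,0,0.247,1],[0,-0.524,0,-0.005,0,0.247,1]]]
[[[0,-0.524,0,-0.005,0,0.247,1],[0,-0.524,0,-0.005,0,0.247,1],[0,-0.524,0,-0.005,0,0.247,1],[0,-0.524,0,-0.005,0,0.247,1],[0,-0.524,0,-0.005,0,0.247,1]]]
[[[0,-0.524,0,-0.005,0,0.247,1],[0,-0.524,0,-0.005,0,0.247,1],[0,-0.524,0,-0.005,0,0.247,1],[0,-0.524,0,-0.005,0,0.247,1],[0,-0.524,0,-0.005,0,0.247,1]]]
```

send_rows([
  [[0,0.436,0,-0.004,0,-0.206,1],[0,0.436,0,-0.004,0,-0.206,1],[0,0.436,0,-0.004,0,-0.206,1],[0,0.436,0,-0.004,0,-0.206,1],[0,0.436,0,-0.004,0,-0.206,1]],
])

```text
clock: 14.7
tool_pos: [0.4731, -0.1035, 0.1222]
eef_rot: [0.012, -0.707, 0.707, -0.012]
contact_force: [0.8, -1.1, 0.2]
opening: 0.217
```

```bash
python3 -c "
from h import *
lev()"
```

```text
t 14.70 r 0.1170 levangle(disp,-x=0,ccw+) -7.72 toolyaw-lever 0.67 z 0.1222 Ftool [-0.8 -0.2  1.1] open 0.217 mom [-0.18 -0.06 -0.04] q7 -1.46
```

Follows well, nearly free. Continue towards the return stop.

send_rows([
  [[0,0.436,0,-0.004,0,-0.206,1],[0,0.436,0,-0.004,0,-0.206,1],[0,0.436,0,-0.004,0,-0.206,1],[0,0.218,0,-0.001,0,-0.103,1],[0,0.218,0,-0.001,0,-0.103,1]],
])

```text
clock: 15.12
tool_pos: [0.4738, -0.0871, 0.1222]
eef_rot: [-0.037, -0.706, 0.706, 0.036]
contact_force: [0.7, -1.6, 0.3]
opening: 0.217
```

```bash
python3 -c "
from h import *
lev();arc(-3,5)"
```

```text
t 15.12 r 0.1170 levangle(disp,-x=0,ccw+) -15.77 toolyaw-lever 0.79 z 0.1222 Ftool [-0.8 -0.3  1.5] open 0.217 mom [-0.2  -0.12  0.03] q7 -1.56
[[[0,0.131,0,0,0,-0.062,1],[0,0.131,0,0,0,-0.062,1],[0,0.131,0,0,0,-0.062,1],[0,0.131,0,0,0,-0.062,1],[0,0.131,0,0,0,-0.062,1]]]
```

send_rows([
  [[0,0.131,0,0,0,-0.062,1],[0,0.131,0,0,0,-0.062,1],[0,0.131,0,0,0,-0.062,1],[0,0.131,0,0,0,-0.062,1],[0,0.131,0,0,0,-0.062,1]],
])

```text
clock: 15.53
tool_pos: [0.4747, -0.0809, 0.1222]
eef_rot: [-0.056, -0.705, 0.705, 0.055]
contact_force: [2.7, -2.1, 0.3]
opening: 0.215
```

```bash
python3 -c "
from h import *
lev();arc(-2,5)
d,s=snap('side','s10');crop(d,300,150,120,90,'s10z')
d,s=snap('wrist','w10')"
```

```text
t 15.53 r 0.1170 levangle(disp,-x=0,ccw+) -18.83 toolyaw-lever 0.83 z 0.1222 Ftool [-2.9 -0.3  1.7] open 0.215 mom [-0.28 -0.31 -0.03] q7 -1.59
[[[0,0.087,0,0,0,-0.041,1],[0,0.087,0,0,0,-0.041,1],[0,0.087,0,0,0,-0.041,1],[0,0.087,0,0,0,-0.041,1],[0,0.087,0,0,0,-0.041,1]]]
s10z scale 6.666666666666667 off 300 150
```

View pics/w10.png

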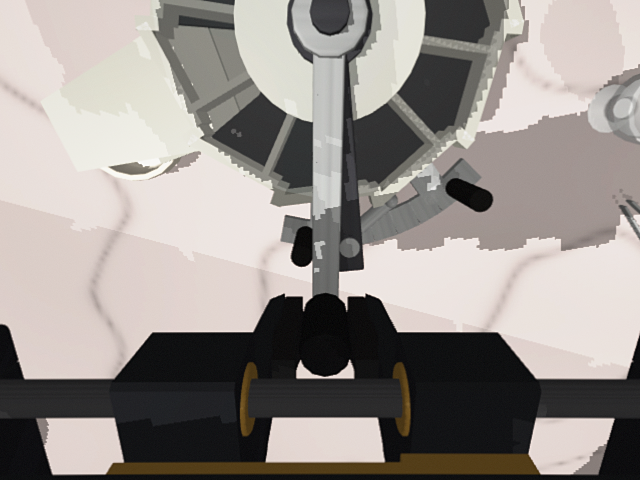

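send_rows([
  [[0,0.131,0,0,0,-0.062,1],[0,0.131,0,0,0,-0.062,1],[0,0.131,0,0,0,-0.062,1],[0,0.131,0,0,0,-0.062,1],[0,0,0,0,0,0,1]],
])

```text
clock: 16.05
tool_pos: [0.4756, -0.0756, 0.1222]
eef_rot: [-0.07, -0.704, 0.704, 0.069]
contact_force: [3.1, -1.0, -0.9]
opening: 0.221
```

```bash
python3 -c "
from h import *
lev()"
```

```text
t 16.05 r 0.1171 levangle(disp,-x=0,ccw+) -21.44 toolyaw-lever 1.08 z 0.1222 Ftool [-3.3  0.9  0.3] open 0.221 mom [-0.23 -0.66 -0.1 ] q7 -1.62
```

send_rows([
  [[0,0.1,0,0,0,-0.047,1],[0,0.1,0,0,0,-0.047,1],[0,0.1,0,0,0,-0.047,1],[0,0.1,0,0,0,-0.047,1],[0,0,0,0,0,0,1]],
])

```text
clock: 16.47
tool_pos: [0.4765, -0.072, 0.1222]
eef_rot: [-0.081, -0.702, 0.702, 0.081]
contact_force: [4.4, -1.4, -1.0]
opening: 0.219
```

```bash
python3 -c "
from h import *
lev()"
```

```text
t 16.47 r 0.1171 levangle(disp,-x=0,ccw+) -23.25 toolyaw-lever 1.06 z 0.1222 Ftool [-4.6  1.   0.3] open 0.219 mom [-0.36 -0.88 -0.11] q7 -1.65
```

send_rows([
  [[0,0.1,0,-0.03,0,-0.047,1],[0,0.1,0,-0.03,0,-0.047,1],[0,0.1,0,-0.02,0,-0.047,1],[0,0.1,0,0,0,-0.047,1],[0,0,0,0,0,0,1]],
])

```text
clock: 16.88
tool_pos: [0.4775, -0.0685, 0.1221]
eef_rot: [0.092, 0.701, -0.701, -0.093]
contact_force: [0.1, -0.9, 4.0]
opening: 0.222
```

```bash
python3 -c "
from h import *
lev()"
```

```text
t 16.88 r 0.1171 levangle(disp,-x=0,ccw+) -25.06 toolyaw-lever 1.04 z 0.1221 Ftool [-0.3 -4.   0.9] open 0.222 mom [-0.2  -0.07 -0.05] q7 -1.67
```

send_rows([
  [[0,0.1,0,0,0,-0.047,1],[0,0.1,0,-0.01,0,-0.047,1],[0,0.1,0,0,0,-0.047,1],[0,0.1,0,-0.01,0,-0.047,1],[0,0,0,0,0,0,1]],
])

```text
clock: 17.3
tool_pos: [0.4783, -0.066, 0.1221]
eef_rot: [-0.103, -0.699, 0.7, 0.105]
contact_force: [-3.0, -3.5, 5.6]
opening: 0.216
```

```bash
python3 -c "
from h import *
lev()
d,s=snap('wrist','w11')"
```

```text
t 17.30 r 0.1170 levangle(disp,-x=0,ccw+) -26.34 toolyaw-lever 0.44 z 0.1221 Ftool [ 1.9 -5.6  4.3] open 0.216 mom [-0.63  0.5   0.02] q7 -1.69
```

View pics/w11.png

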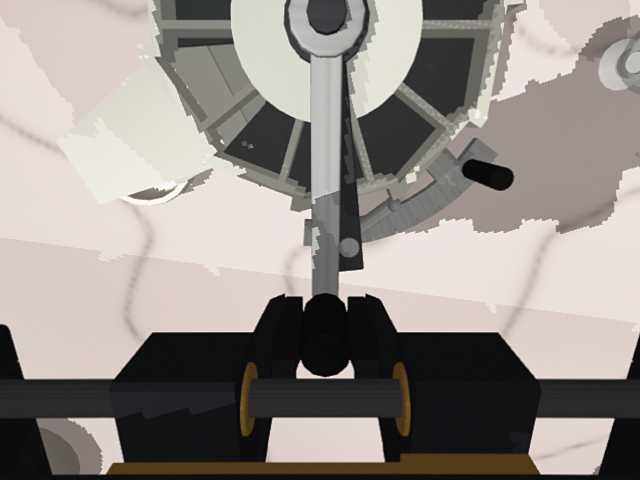

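send_rows([
  [[0,0.05,0,0,0,-0.047,1],[0,0,0,0,0,0,1],[0,0,0,0,0,0,1],[0,0,0,0,0,0,1],[0,0,0,0,0,0,1]],
])

```text
clock: 17.77
tool_pos: [0.4784, -0.0657, 0.1221]
eef_rot: [-0.104, -0.699, 0.7, 0.106]
contact_force: [-2.9, -3.9, 5.2]
opening: 0.217
```

```bash
python3 -c "
from h import *
lev()
"
```

```text
t 17.77 r 0.1170 levangle(disp,-x=0,ccw+) -26.50 toolyaw-lever 0.35 z 0.1221 Ftool [ 1.7 -5.2  4.6] open 0.217 mom [-0.88  0.57  0.09] q7 -1.7
```

send_rows([
  [[0,0.02,0,0,0,-0.05,1],[0,0.02,0,0,0,-0.05,1],[0,0,0,0,0,0,1],[0,0,0,0,0,0,1],[0,0,0,0,0,0,1]],
])

```text
clock: 18.18
tool_pos: [0.4785, -0.065, 0.1221]
eef_rot: [-0.106, -0.698, 0.7, 0.108]
contact_force: [-3.2, -7.5, 5.2]
opening: 0.222
```

```bash
python3 -c "
from h import *
lev()
"
```

```text
t 18.18 r 0.1171 levangle(disp,-x=0,ccw+) -26.85 toolyaw-lever 0.43 z 0.1221 Ftool [ 0.9 -5.1  8.1] open 0.222 mom [-1.43  0.68  0.04] q7 -1.7
```

```bash
python3 -c "
from h import *
arc(34.5,15,r=.117)
"
```

```text
[[[0,-0.502,0,-0.005,0,0.235,1],[0,-0.502,0,-0.005,0,0.235,1],[0,-0.502,0,-0.005,0,0.235,1],[0,-0.502,0,-0.005,0,0.235,1],[0,-0.502,0,-0.005,0,0.235,1]]]
[[[0,-0.502,0,-0.005,0,0.235,1],[0,-0.502,0,-0.005,0,0.235,1],[0,-0.502,0,-0.005,0,0.235,1],[0,-0.502,0,-0.005,0,0.235,1],[0,-0.502,0,-0.005,0,0.235,1]]]
[[[0,-0.502,0,-0.005,0,0.235,1],[0,-0.502,0,-0.005,0,0.235,1],[0,-0.502,0,-0.005,0,0.235,1],[0,-0.502,0,-0.005,0,0.235,1],[0,-0.502,0,-0.005,0,0.235,1]]]
```

send_rows([
  [[0,-0.5,0,-0.005,0,0.235,1],[0,-0.5,0,-0.005,0,0.235,1],[0,-0.5,0,-0.005,0,0.235,1],[0,-0.5,0,-0.005,0,0.235,1],[0,-0.5,0,-0.005,0,0.235,1]],
])

```text
clock: 18.6
tool_pos: [0.4741, -0.0852, 0.1221]
eef_rot: [0.034, 0.706, -0.706, -0.036]
contact_force: [-4.2, -1.2, 6.7]
opening: 0.212
```

send_rows([
  [[0,-0.5,0,-0.005,0,0.235,1],[0,-0.5,0,-0.005,0,0.235,1],[0,-0.5,0,-0.005,0,0.235,1],[0,-0.5,0,-0.005,0,0.235,1],[0,-0.5,0,-0.005,0,0.235,1]],
])

```text
clock: 19.02
tool_pos: [0.4734, -0.1089, 0.1221]
eef_rot: [-0.037, 0.706, -0.706, 0.034]
contact_force: [-4.4, 0.2, 7.5]
opening: 0.217
```

```bash
python3 -c "
from h import *
lev()
"
```

```text
t 19.02 r 0.1168 levangle(disp,-x=0,ccw+) -5.06 toolyaw-lever 1.79 z 0.1221 Ftool [ 4.4 -7.5 -0.7] open 0.217 mom [-0.18  0.86 -0.14] q7 -1.41
```

send_rows([
  [[0,-0.5,0,0.02,-0.03,0.235,1],[0,-0.5,0,0.02,-0.03,0.235,1],[0,-0.5,0,0.01,-0.03,0.235,1],[0,-0.4,0,0,0,0.188,1],[0,-0.3,0,0,0,0.14,1]],
])

```text
clock: 19.43
tool_pos: [0.4767, -0.1292, 0.1224]
eef_rot: [-0.099, 0.701, -0.7, 0.096]
contact_force: [-0.5, -0.2, -17.5]
opening: 0.219
```

```bash
python3 -c "
from h import *
lev()
d,s=snap('wrist','w12')
"
```

```text
t 19.43 r 0.1168 levangle(disp,-x=0,ccw+) 5.03 toolyaw-lever 1.81 z 0.1224 Ftool [ 0.5 17.5  0.1] open 0.219 mom [-0.15  0.05 -0.23] q7 -1.28
```

View pics/w12.png

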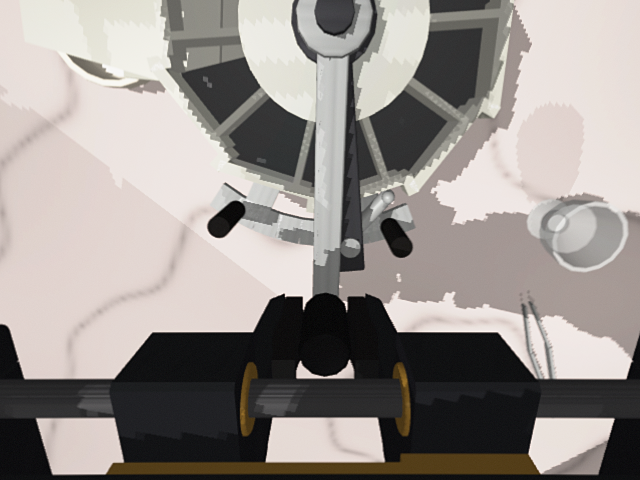

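send_rows([
  [[0,-0.1,0,0,0.03,0.047,1],[0,-0.1,0,0,0.03,0.047,1],[0,-0.1,0,0,0,0.047,1],[0,-0.1,0,0,0,0.047,1],[0,-0.1,0,0,0,0.047,1]],
])

```text
clock: 19.9
tool_pos: [0.4779, -0.1334, 0.1224]
eef_rot: [-0.113, 0.699, -0.698, 0.11]
contact_force: [-5.9, 0.3, -12.5]
opening: 0.219
```

```bash
python3 -c "
from h import *
lev()
"
```

```text
t 19.90 r 0.1167 levangle(disp,-x=0,ccw+) 7.20 toolyaw-lever 1.91 z 0.1224 Ftool [ 5.4 12.6 -2.1] open 0.219 mom [ 0.06  1.04 -0.23] q7 -1.25
```

send_rows([
  [[0,-0.1,0,0.02,0.03,0.047,1],[0,-0.1,0,0.02,0.03,0.047,1],[0,-0.1,0,0.01,0,0.047,1],[0,-0.1,0,0,0,0.047,1],[0,-0.1,0,0,0,0.047,1]],
])

```text
clock: 20.32
tool_pos: [0.4796, -0.1387, 0.1223]
eef_rot: [0.126, -0.696, 0.696, -0.125]
contact_force: [-5.3, -0.1, -3.1]
opening: 0.219
```

```bash
python3 -c "
from h import *
lev()
"
```

```text
t 20.32 r 0.1167 levangle(disp,-x=0,ccw+) 9.91 toolyaw-lever 1.48 z 0.1223 Ftool [ 5.   3.1 -1.8] open 0.219 mom [ 0.07  1.07 -0.19] q7 -1.22
```

send_rows([
  [[0,-0.08,0,0.02,0,0.04,1],[0,-0.08,0,0.02,0,0.04,1],[0,-0.08,0,0.01,0,0.04,1],[0,0,0,0,0,0,1],[0,0,0,0,0,0,1]],
])

```text
clock: 20.73
tool_pos: [0.4805, -0.1415, 0.1222]
eef_rot: [0.132, -0.695, 0.695, -0.132]
contact_force: [-5.0, 0.4, 1.7]
opening: 0.22
```

```bash
python3 -c "
from h import *
lev()
"
```

```text
t 20.73 r 0.1168 levangle(disp,-x=0,ccw+) 11.36 toolyaw-lever 1.09 z 0.1222 Ftool [ 4.5 -1.7 -2.2] open 0.220 mom [ 0.11  1.04 -0.05] q7 -1.21
```

send_rows([
  [[0,-0.05,0,0.02,0,0.04,1],[0,-0.05,0,0.02,0,0.04,1],[0,0,0,0.01,0,0,1],[0,0,0,0,0,0,1],[0,0,0,0,0,0,1]],
])

```text
clock: 21.15
tool_pos: [0.4811, -0.1433, 0.1221]
eef_rot: [0.134, -0.694, 0.694, -0.136]
contact_force: [-3.2, 1.4, 5.1]
opening: 0.222
```

```bash
python3 -c "
from h import *
lev()
d,s=snap('wrist','w13')
d,s=snap('side','s13');crop(d,260,180,160,120,'s13z')
"
```

```text
t 21.15 r 0.1168 levangle(disp,-x=0,ccw+) 12.28 toolyaw-lever 0.64 z 0.1221 Ftool [ 2.4 -5.1 -2.5] open 0.222 mom [0.27 0.67 0.  ] q7 -1.2
s13z scale 5.0 off 260 180
```

View pics/w13.png

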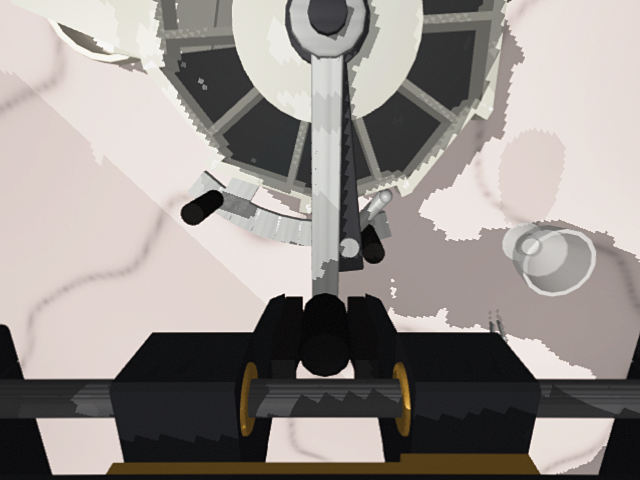

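View pics/s13z.png

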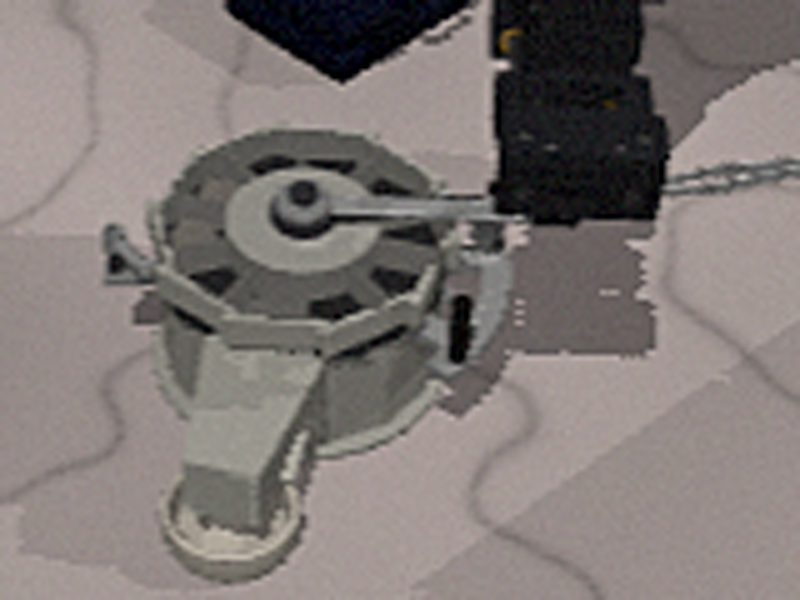

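send_rows([
  [[0,-0.05,0,0.01,-0.02,0.04,1],[0,-0.05,0,0.01,0,0.04,1],[0,0,0,0.01,0,0,1],[0,0,0,0,0,0,1],[0,0,0,0,0,0,1]],
])

```text
clock: 21.67
tool_pos: [0.4814, -0.1441, 0.1221]
eef_rot: [-0.137, 0.694, -0.693, 0.139]
contact_force: [1.1, 5.7, 3.3]
opening: 0.219
```

```bash
python3 -c "
from h import *
lev()
"
```

```text
t 21.67 r 0.1169 levangle(disp,-x=0,ccw+) 12.70 toolyaw-lever 0.73 z 0.1221 Ftool [-3.2 -3.3 -4.9] open 0.219 mom [ 1.09 -0.06 -0.02] q7 -1.19
```

send_rows([
  [[0,-0.02,0,-0.01,0,0.05,1],[0,-0.02,0,-0.01,0,0.05,1],[0,0,0,0,0,0,1],[0,0,0,0,0,0,1],[0,0,0,0,0,0,1]],
])

```text
clock: 22.08
tool_pos: [0.4817, -0.1448, 0.1221]
eef_rot: [-0.139, 0.694, -0.693, 0.14]
contact_force: [-0.6, 8.0, 5.5]
opening: 0.214
```

```bash
python3 -c "
from h import *
lev()
"
```

```text
t 22.08 r 0.1169 levangle(disp,-x=0,ccw+) 13.08 toolyaw-lever 0.58 z 0.1221 Ftool [-2.5 -5.5 -7.6] open 0.214 mom [ 1.58  0.27 -0.03] q7 -1.19
```

send_rows([
  [[0,0.5,0,-0.005,0.01,-0.235,1],[0,0.5,0,-0.005,-0.02,-0.235,1],[0,0.5,0,-0.005,-0.02,-0.235,1],[0,0.5,0,-0.005,0,-0.235,1],[0,0.5,0,-0.005,0,-0.235,1]],
])

```text
clock: 22.5
tool_pos: [0.4755, -0.1246, 0.1222]
eef_rot: [0.067, -0.703, 0.704, -0.069]
contact_force: [0.7, 1.8, -3.7]
opening: 0.222
```

send_rows([
  [[0,0.5,0,-0.005,0,-0.235,1],[0,0.5,0,-0.005,0,-0.235,1],[0,0.5,0,-0.005,0,-0.235,1],[0,0.5,0,-0.005,0,-0.235,1],[0,0.5,0,-0.005,0,-0.235,1]],
])

```text
clock: 22.92
tool_pos: [0.473, -0.1014, 0.1222]
eef_rot: [-0.003, -0.707, 0.708, 0.002]
contact_force: [1.1, 2.0, -3.3]
opening: 0.215
```

```bash
python3 -c "
from h import *
lev()
"
```

```text
t 22.92 r 0.1170 levangle(disp,-x=0,ccw+) -8.73 toolyaw-lever -0.72 z 0.1222 Ftool [-1.1  3.3 -2.1] open 0.215 mom [ 0.25 -0.09  0.29] q7 -1.48
```

send_rows([
  [[0,0.5,0,-0.005,0.01,-0.235,1],[0,0.5,0,-0.005,0,-0.235,1],[0,0.5,0,-0.005,0,-0.235,1],[0,0.5,0,-0.005,0,-0.235,1],[0,0.4,0,-0.005,0,-0.188,1]],
])

```text
clock: 23.33
tool_pos: [0.475, -0.0789, 0.1222]
eef_rot: [-0.071, -0.703, 0.704, 0.07]
contact_force: [-0.2, 0.3, -2.1]
opening: 0.219
```

```bash
python3 -c "
from h import *
lev()
"
```

```text
t 23.33 r 0.1170 levangle(disp,-x=0,ccw+) -19.80 toolyaw-lever -0.67 z 0.1222 Ftool [ 0.3  2.1 -0.3] open 0.219 mom [0.25 0.03 0.19] q7 -1.62
```

send_rows([
  [[0,0.3,0,-0.005,0,-0.14,1],[0,0.3,0,-0.005,0,-0.14,1],[0,0.25,0,-0.005,0,-0.12,1],[0,0.15,0,0,0,-0.07,1],[0,0.1,0,0,0,-0.05,1]],
])

```text
clock: 23.75
tool_pos: [0.4775, -0.0683, 0.1222]
eef_rot: [-0.101, -0.7, 0.7, 0.101]
contact_force: [1.3, 0.5, -3.8]
opening: 0.219
```

```bash
python3 -c "
from h import *
lev()
"
```

```text
t 23.75 r 0.1171 levangle(disp,-x=0,ccw+) -25.13 toolyaw-lever -0.33 z 0.1222 Ftool [-1.1  3.8 -0.9] open 0.219 mom [ 0.16 -0.15  0.2 ] q7 -1.68
```

send_rows([
  [[0,0.06,0,0,0,-0.05,1],[0,0.06,0,0,0,-0.05,1],[0,0.06,0,0,0,-0.05,1],[0,0,0,0,0,0,1],[0,0,0,0,0,0,1]],
])

```text
clock: 24.17
tool_pos: [0.4781, -0.0663, 0.1222]
eef_rot: [-0.106, -0.699, 0.699, 0.106]
contact_force: [1.3, -3.4, -4.9]
opening: 0.217
```

```bash
python3 -c "
from h import *
lev()
"
```

```text
t 24.17 r 0.1171 levangle(disp,-x=0,ccw+) -26.16 toolyaw-lever -0.14 z 0.1222 Ftool [-2.2  4.9  2.9] open 0.217 mom [-0.52 -0.2   0.12] q7 -1.7
```

send_rows([
  [[0,0.02,0,0,0.01,-0.05,1],[0,0.02,0,0,0,-0.05,1],[0,0.02,0,0,0,-0.05,1],[0,0,0,0,0,0,1],[0,0,0,0,0,0,1]],
])

```text
clock: 24.58
tool_pos: [0.4785, -0.0651, 0.1222]
eef_rot: [-0.109, -0.698, 0.7, 0.109]
contact_force: [0.0, -8.2, -4.5]
opening: 0.221
```

```bash
python3 -c "
from h import *
lev()
d,s=snap('side','s14');crop(d,260,180,160,120,'s14z')
"
```

```text
t 24.58 r 0.1171 levangle(disp,-x=0,ccw+) -26.79 toolyaw-lever 0.10 z 0.1222 Ftool [-2.5  4.5  7.8] open 0.221 mom [-1.42  0.06  0.07] q7 -1.7
s14z scale 5.0 off 260 180
```

View pics/s14z.png

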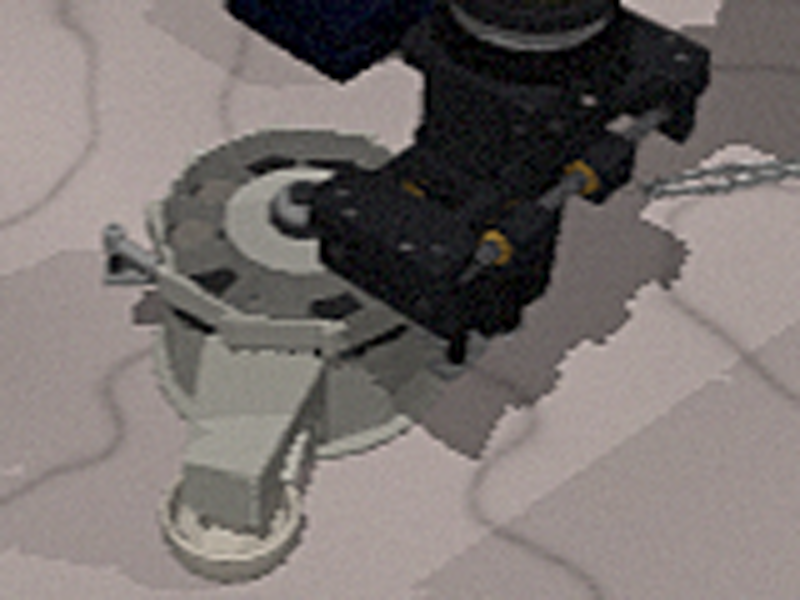

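```bash
python3 - <<'E'
from h import *
# rectify wheel plane from side view: grid at z=.0735
def top(tag,z=.076,st=None):
    d=load(tag); n=500; sc=.17/n
    a=np.radians(YAW); u=(np.arange(n)-n/2)*sc
    X,Yv=np.meshgrid(u,-u); W=np.stack([AX[0]+X*np.cos(a)-Yv*np.sin(a),AX[1]+X*np.sin(a)+Yv*np.cos(a),np.full_like(X,z)],-1).reshape(-1,3)
    P=proj(d,W,st).reshape(n,n,2).astype(np.float32)
    return cv2.remap(d["img"][:,:,::-1].copy(),P[...,0],P[...,1],cv2.INTER_LINEAR)
o=cv2.resize(np.hstack([top("s8"),top("s14")]),(800,400)); cv2.imwrite("pics/top14.png",o)
E
```

```text
(no output)
```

View pics/top14.png

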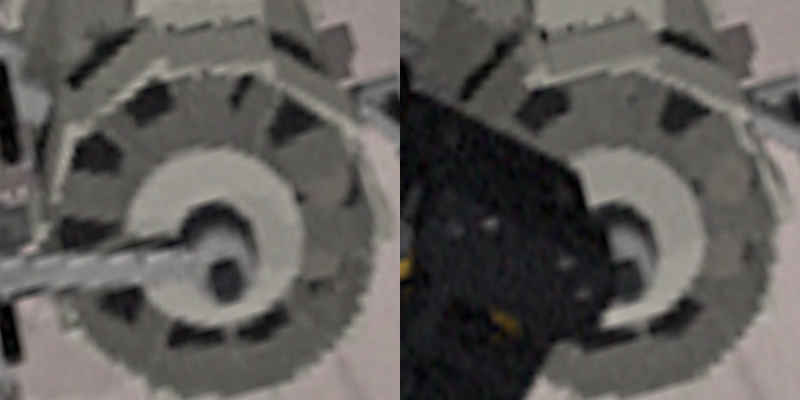

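```bash
cat >> h.py <<'E'
def ring(tag,lo=-60,hi=100,z=.08,st=None):
    d=load(tag); a=np.radians(np.arange(lo,hi,.25)+YAW); r=np.arange(.043,.064,.001)
    A,Rr=np.meshgrid(a,r); W=np.stack([AX[0]+Rr*np.cos(A),AX[1]+Rr*np.sin(A),np.full_like(A,z)],-1).reshape(-1,3)
    P=proj(d,W,st).reshape(len(r),len(a),2).astype(np.float32)
    g=cv2.remap(d["img"].astype(np.float32),P[...,0],P[...,1],cv2.INTER_LINEAR)
    return g
def tabs(tag,**k):
    g=ring(tag,-75,120,**k).mean(0); a=np.arange(-75,120,.25)
    redness=cv2.GaussianBlur((g[:,0]-g[:,1])[None],(0,0),8)[0]
    i=[j for j in range(1,len(a)-1) if redness[j]>redness[j-1] and redness[j]>=redness[j+1]]
    print(tag,[(float(a[j]),round(float(redness[j]),1)) for j in i])
E
python3 - <<'E'
from h import *
for t in ("side0","s8","s13","s14"): tabs(t,z=.0765)
E
```

```text
side0 [(-60.0, 1.6), (-51.5, 2.2), (-44.25, 2.0), (-27.25, 4.1), (6.5, 4.9), (27.5, 2.0), (44.0, 0.8), (55.25, 2.1), (77.75, 2.1), (84.75, 1.8), (95.5, 2.2), (100.5, 2.1), (110.25, 1.9), (115.75, 1.5)]
s8 [(-63.75, 1.6), (-52.5, 2.1), (-42.75, 2.2), (-27.0, 3.9), (5.0, 4.3), (20.5, 1.6), (33.5, 1.4), (44.0, 0.9), (59.5, 1.8), (78.0, 2.2), (81.0, 2.3), (89.0, 2.4), (103.5, 2.1)]
s13 [(-62.25, 2.2), (-57.0, 2.1), (-50.75, 2.4), (-43.5, 2.0), (-24.5, 4.9), (7.25, 5.3), (22.0, 2.0), (31.5, 2.5), (48.5, 1.1), (62.5, 2.1), (78.75, 2.0), (86.75, 1.9), (100.0, 2.2), (106.75, 2.1)]
s14 [(-68.75, 1.7), (-59.0, 1.9), (-46.5, 2.6), (-24.5, 4.9), (-9.25, 2.2), (8.5, 4.9), (26.5, 1.9), (32.75, 2.0), (51.25, 1.1), (61.75, 2.1), (77.75, 2.5), (86.75, 1.7), (99.5, 1.8), (110.25, 1.3)]
```

send_rows([
  [[0,-0.5,0,-0.005,0.01,0.235,1],[0,-0.5,0,-0.005,0.01,0.235,1],[0,-0.5,0,-0.005,0,0.235,1],[0,-0.5,0,-0.005,0,0.235,1],[0,-0.5,0,-0.005,0,0.235,1]],
])

```text
clock: 25.05
tool_pos: [0.4741, -0.0846, 0.1221]
eef_rot: [0.037, 0.707, -0.706, -0.037]
contact_force: [-0.5, 1.7, 1.6]
opening: 0.218
```

```bash
python3 -c "
from h import *
lev()
"
```

```text
t 25.05 r 0.1170 levangle(disp,-x=0,ccw+) -16.97 toolyaw-lever 1.99 z 0.1221 Ftool [ 0.7 -1.6 -1.7] open 0.218 mom [ 0.28  0.04 -0.23] q7 -1.56
```

send_rows([
  [[0,-0.5,0,-0.005,0,0.235,1],[0,-0.5,0,-0.005,0,0.235,1],[0,-0.5,0,-0.005,0,0.235,1],[0,-0.5,0,-0.005,0,0.235,1],[0,-0.5,0,-0.005,0,0.235,1]],
])

```text
clock: 25.47
tool_pos: [0.4733, -0.108, 0.1221]
eef_rot: [-0.035, 0.707, -0.706, 0.033]
contact_force: [-1.6, 1.4, 1.8]
opening: 0.22
```

send_rows([
  [[0,-0.5,0,-0.005,0,0.235,1],[0,-0.5,0,-0.005,0,0.235,1],[0,-0.5,0,-0.005,0,0.235,1],[0,-0.5,0,-0.005,0,0.235,1],[0,-0.4,0,-0.005,0,0.188,1]],
])

```text
clock: 25.88
tool_pos: [0.477, -0.1305, 0.1221]
eef_rot: [-0.102, 0.7, -0.699, 0.101]
contact_force: [-3.0, 2.0, 4.1]
opening: 0.222
```

```bash
python3 -c "
from h import *
lev()
"
```

```text
t 25.88 r 0.1168 levangle(disp,-x=0,ccw+) 5.71 toolyaw-lever 1.77 z 0.1221 Ftool [ 2.3 -4.1 -2.7] open 0.222 mom [ 0.29  0.74 -0.15] q7 -1.27
```

Drag of about 2.5 N as told; the wheel is being carried. Now 5° more, slowing.

send_rows([
  [[0,-0.3,0,0.005,-0.01,0.14,1],[0,-0.3,0,0.005,-0.01,0.14,1],[0,-0.25,0,0.005,0,0.12,1],[0,-0.15,0,0,0,0.07,1],[0,-0.1,0,0,0,0.05,1]],
])

```text
clock: 26.3
tool_pos: [0.4806, -0.1414, 0.1221]
eef_rot: [-0.133, 0.695, -0.695, 0.131]
contact_force: [-5.1, 1.3, 5.6]
opening: 0.217
```

```bash
python3 -c "
from h import *
lev()
"
```

```text
t 26.30 r 0.1167 levangle(disp,-x=0,ccw+) 11.31 toolyaw-lever 1.16 z 0.1221 Ftool [ 4.3 -5.6 -3.1] open 0.217 mom [ 0.17  1.06 -0.13] q7 -1.21
```

send_rows([
  [[0,-0.04,0,0.02,-0.01,0.05,1],[0,-0.04,0,0.02,0,0.05,1],[0,-0.04,0,0,0,0.05,1],[0,0,0,0,0,0,1],[0,0,0,0,0,0,1]],
])

```text
clock: 26.72
tool_pos: [0.4814, -0.1438, 0.1222]
eef_rot: [-0.136, 0.694, -0.694, 0.135]
contact_force: [-4.1, 2.6, 1.6]
opening: 0.212
```

```bash
python3 -c "
from h import *
lev()
"
```

```text
t 26.72 r 0.1168 levangle(disp,-x=0,ccw+) 12.60 toolyaw-lever 0.44 z 0.1222 Ftool [ 2.8 -1.6 -3.9] open 0.212 mom [ 0.36  0.97 -0.01] q7 -1.2
```

send_rows([
  [[0,-0.03,0,0,0,0.05,1],[0,-0.03,0,0,0,0.05,1],[0,-0.01,0,0,0,0.03,1],[0,0,0,0,0,0,1],[0,0,0,0,0,0,1]],
])

```text
clock: 27.13
tool_pos: [0.4818, -0.1447, 0.1221]
eef_rot: [-0.138, 0.694, -0.693, 0.137]
contact_force: [-6.0, 5.3, 4.1]
opening: 0.217
```

```bash
python3 -c "
from h import *
lev()
d,s=snap('side','s15');crop(d,260,180,160,120,'s15z')
tabs('s15',z=.0765)
"
```

```text
t 27.13 r 0.1168 levangle(disp,-x=0,ccw+) 13.03 toolyaw-lever 0.41 z 0.1221 Ftool [ 3.5 -4.1 -7.2] open 0.217 mom [1.09 1.22 0.05] q7 -1.19
s15z scale 5.0 off 260 180
s15 [(-71.5, 1.9), (-64.5, 1.7), (-45.0, 2.0), (-35.0, 1.5), (-26.0, 1.6), (-13.25, 1.6), (4.25, 4.3), (12.5, 4.0), (37.5, 3.5), (44.5, 3.9), (73.75, 2.3), (80.5, 2.4), (94.5, 2.3), (104.0, 2.3), (115.75, 1.5)]
```

View pics/s15z.png

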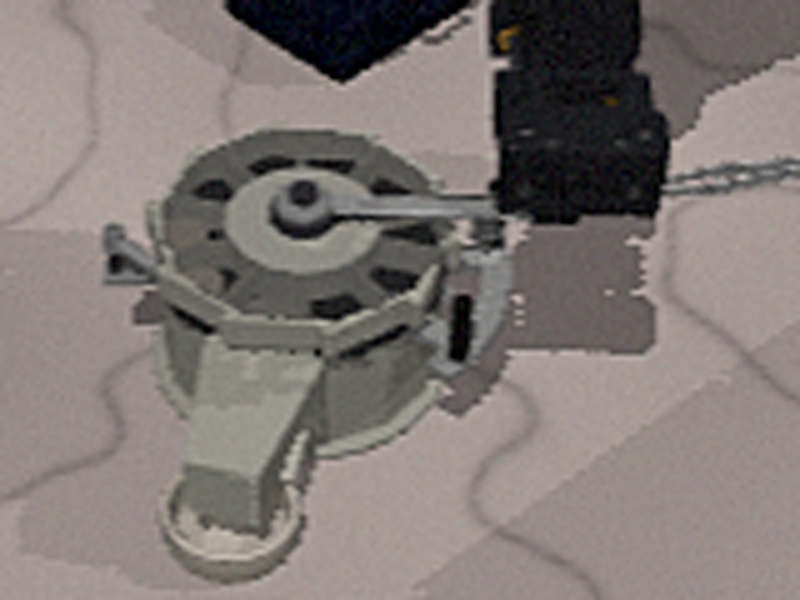

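send_rows([
  [[0,0.5,0,0,0,-0.235,1],[0,0.5,0,-0.005,-0.01,-0.235,1],[0,0.5,0,-0.005,-0.01,-0.235,1],[0,0.5,0,-0.005,0,-0.235,1],[0,0.5,0,-0.005,0,-0.235,1]],
])

```text
clock: 27.6
tool_pos: [0.4756, -0.1242, 0.1222]
eef_rot: [0.067, -0.704, 0.704, -0.066]
contact_force: [-3.3, 0.9, -2.5]
opening: 0.218
```

send_rows([
  [[0,0.5,0,-0.005,0,-0.235,1],[0,0.5,0,-0.005,0,-0.235,1],[0,0.5,0,-0.005,0,-0.235,1],[0,0.5,0,-0.005,0,-0.235,1],[0,0.5,0,-0.005,0,-0.235,1]],
])

```text
clock: 28.02
tool_pos: [0.4732, -0.1006, 0.1222]
eef_rot: [-0.003, -0.707, 0.707, 0.004]
contact_force: [-4.4, 1.0, -1.1]
opening: 0.222
```

send_rows([
  [[0,0.5,0,-0.005,0,-0.235,1],[0,0.5,0,-0.005,0,-0.235,1],[0,0.5,0,-0.005,0,-0.235,1],[0,0.5,0,-0.005,0,-0.235,1],[0,0.4,0,-0.005,0,-0.188,1]],
])

```text
clock: 28.43
tool_pos: [0.4754, -0.0777, 0.1222]
eef_rot: [0.071, 0.703, -0.703, -0.072]
contact_force: [-5.5, 0.8, -1.5]
opening: 0.217
```

```bash
python3 -c "
from h import *
lev()
"
```

```text
t 28.43 r 0.1169 levangle(disp,-x=0,ccw+) -20.41 toolyaw-lever -0.21 z 0.1222 Ftool [5.6 1.5 0.3] open 0.217 mom [0.28 1.06 0.14] q7 -1.63
```

send_rows([
  [[0,0.28,0,0.02,0,-0.13,1],[0,0.28,0,0.02,0,-0.13,1],[0,0.22,0,0.01,0,-0.1,1],[0,0.15,0,0,0,-0.07,1],[0,0.1,0,0,0,-0.05,1]],
])

```text
clock: 28.85
tool_pos: [0.4776, -0.0684, 0.1223]
eef_rot: [0.1, 0.7, -0.7, -0.1]
contact_force: [-3.7, 1.5, -9.6]
opening: 0.216
```

```bash
python3 -c "
from h import *
lev()
"
```

```text
t 28.85 r 0.1170 levangle(disp,-x=0,ccw+) -25.09 toolyaw-lever -0.24 z 0.1223 Ftool [ 4.   9.6 -0.4] open 0.216 mom [0.38 0.62 0.2 ] q7 -1.68
```

send_rows([
  [[0,0.05,0,0.01,0.02,-0.05,1],[0,0.05,0,0.01,0.02,-0.05,1],[0,0.05,0,0,0,-0.05,1],[0,0.02,0,0,0,-0.04,1],[0,0,0,0,0,0,1]],
])

```text
clock: 29.27
tool_pos: [0.4783, -0.0661, 0.1222]
eef_rot: [-0.106, -0.699, 0.7, 0.105]
contact_force: [-4.5, -2.0, 0.3]
opening: 0.218
```

```bash
python3 -c "
from h import *
lev()
"
```

```text
t 29.27 r 0.1170 levangle(disp,-x=0,ccw+) -26.27 toolyaw-lever 0.08 z 0.1222 Ftool [ 3.7 -0.3  3.2] open 0.218 mom [-0.32  0.95  0.15] q7 -1.7
```

send_rows([
  [[0,0.02,0,0,0,-0.05,1],[0,0.02,0,0,0,-0.05,1],[0,0.02,0,0,0,-0.04,1],[0,0,0,0,0,0,1],[0,0,0,0,0,0,1]],
])

```text
clock: 29.68
tool_pos: [0.4786, -0.0652, 0.1222]
eef_rot: [-0.108, -0.698, 0.7, 0.108]
contact_force: [-6.1, -5.7, -0.2]
opening: 0.222
```

```bash
python3 -c "
from h import *
lev()
"
```

```text
t 29.68 r 0.1170 levangle(disp,-x=0,ccw+) -26.77 toolyaw-lever 0.19 z 0.1222 Ftool [4.2 0.2 7.2] open 0.222 mom [-1.08  1.1   0.06] q7 -1.7
```

Stop reached. Next working swing.

send_rows([
  [[0,-0.5,0,0.01,0,0.235,1],[0,-0.5,0,0,0,0.235,1],[0,-0.5,0,-0.005,0,0.235,1],[0,-0.5,0,-0.005,0,0.235,1],[0,-0.5,0,-0.005,0,0.235,1]],
])

```text
clock: 30.1
tool_pos: [0.4741, -0.0849, 0.1222]
eef_rot: [0.036, 0.706, -0.706, -0.036]
contact_force: [-3.1, 2.3, -0.0]
opening: 0.218
```

send_rows([
  [[0,-0.5,0,-0.005,0,0.235,1],[0,-0.5,0,-0.005,0,0.235,1],[0,-0.5,0,-0.005,0,0.235,1],[0,-0.5,0,-0.005,0,0.235,1],[0,-0.5,0,-0.005,0,0.235,1]],
])

```text
clock: 30.52
tool_pos: [0.4734, -0.1086, 0.1222]
eef_rot: [-0.035, 0.706, -0.706, 0.034]
contact_force: [-5.4, 1.7, 1.0]
opening: 0.222
```

send_rows([
  [[0,-0.5,0,-0.005,0,0.235,1],[0,-0.5,0,-0.005,0,0.235,1],[0,-0.5,0,-0.005,0,0.235,1],[0,-0.5,0,-0.005,0,0.235,1],[0,-0.4,0,-0.005,0,0.188,1]],
])

```text
clock: 30.93
tool_pos: [0.4773, -0.1312, 0.1222]
eef_rot: [-0.103, 0.7, -0.7, 0.101]
contact_force: [-5.9, 1.6, 2.4]
opening: 0.215
```

```bash
python3 -c "
from h import *
lev()
d,s=snap('side','s16');crop(d,260,180,160,120,'s16z')
tabs('s16',z=.0765)
"
```

```text
t 30.93 r 0.1167 levangle(disp,-x=0,ccw+) 6.09 toolyaw-lever 1.45 z 0.1222 Ftool [ 5.2 -2.4 -3.2] open 0.215 mom [ 0.32  1.28 -0.13] q7 -1.27
s16z scale 5.0 off 260 180
s16 [(-62.25, 2.1), (-50.0, 2.2), (-39.25, 1.8), (-22.25, 2.0), (-11.5, 1.8), (3.0, 1.0), (14.0, 1.8), (35.5, 3.1), (44.5, 3.4), (57.75, 2.2), (68.5, 3.4), (76.25, 2.7), (83.25, 2.5), (103.0, 1.8), (115.0, 1.8)]
```

View pics/s16z.png

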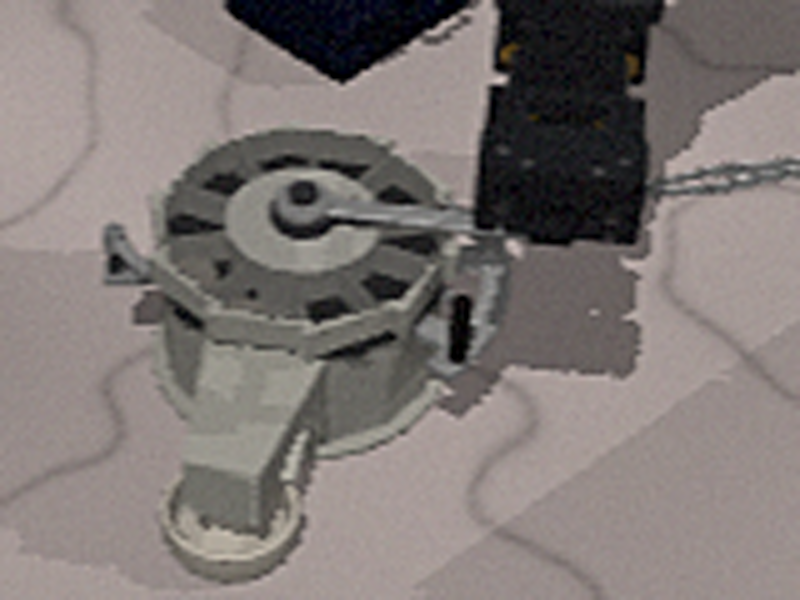

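send_rows([
  [[0,-0.28,0,0.02,0,0.13,1],[0,-0.28,0,0.01,0,0.13,1],[0,-0.22,0,0.01,0,0.1,1],[0,-0.15,0,0,0,0.07,1],[0,-0.1,0,0,0,0.05,1]],
])

```text
clock: 31.4
tool_pos: [0.4803, -0.1407, 0.1222]
eef_rot: [0.13, -0.695, 0.695, -0.13]
contact_force: [-5.5, 0.8, 1.8]
opening: 0.218
```

```bash
python3 -c "
from h import *
lev()
"
```

```text
t 31.40 r 0.1168 levangle(disp,-x=0,ccw+) 10.94 toolyaw-lever 1.26 z 0.1222 Ftool [ 4.9 -1.7 -2.7] open 0.218 mom [ 0.15  1.05 -0.07] q7 -1.21
```

send_rows([
  [[0,-0.06,0,0.02,0,0.05,1],[0,-0.06,0,0.02,0,0.05,1],[0,-0.05,0,0,0,0.05,1],[0,0,0,0,0,0,1],[0,0,0,0,0,0,1]],
])

```text
clock: 31.82
tool_pos: [0.4813, -0.1435, 0.1221]
eef_rot: [0.135, -0.694, 0.694, -0.135]
contact_force: [-4.1, 0.9, 3.9]
opening: 0.223
```

```bash
python3 -c "
from h import *
lev()
d,s=snap('side','s17');crop(d,260,180,160,120,'s17z')
tabs('s17',z=.0765)
"
```

```text
t 31.82 r 0.1168 levangle(disp,-x=0,ccw+) 12.43 toolyaw-lever 0.59 z 0.1221 Ftool [ 3.4 -3.9 -2.4] open 0.223 mom [0.1  0.92 0.  ] q7 -1.2
s17z scale 5.0 off 260 180
s17 [(-60.5, 1.9), (-55.0, 2.0), (-46.5, 2.6), (-33.75, 2.0), (-18.0, 1.3), (-11.75, 1.5), (1.0, 2.4), (19.0, 2.3), (46.0, 4.3), (60.75, 1.9), (71.5, 2.0), (82.25, 2.2), (93.25, 1.9), (101.0, 2.1), (111.0, 1.9)]
```

View pics/s17z.png

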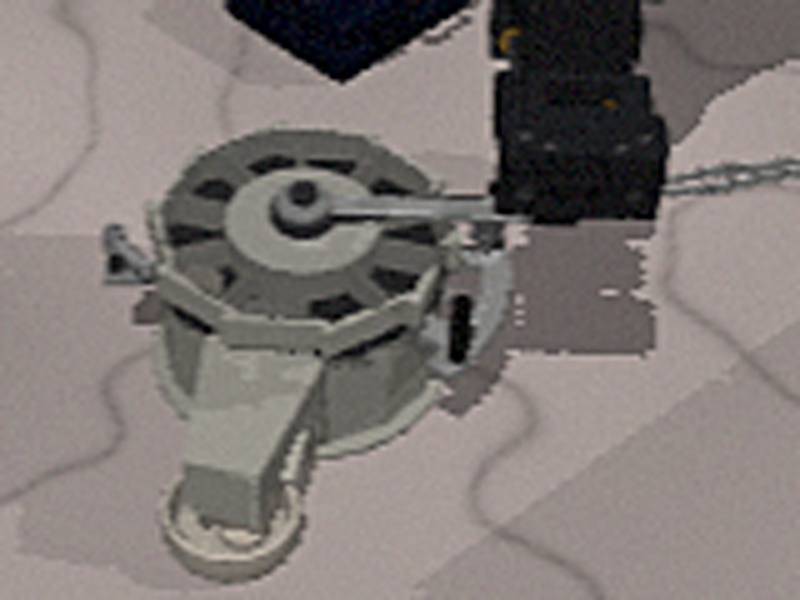

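```bash
python3 - <<'E'
from h import *
a=load("s16");b=load("s17")
c=lambda d:cv2.resize(d["img"][:,:,::-1][265:300,285:325],(400,350),interpolation=cv2.INTER_CUBIC)
cv2.imwrite("pics/cmp.png",np.hstack([c(a),c(b)]))
E
```

```text
(no output)
```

View pics/cmp.png

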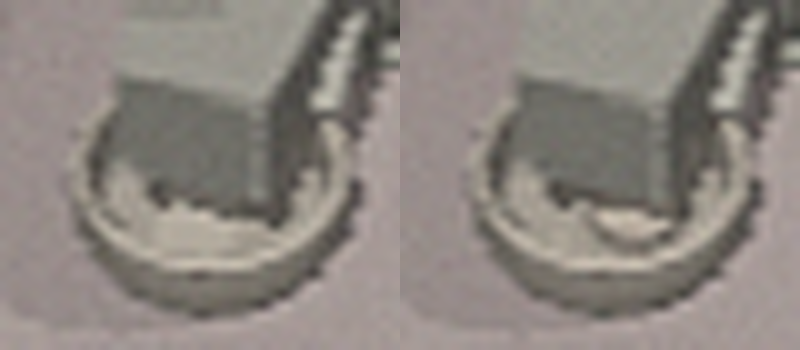

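send_rows([
  [[0,0,0,0,0,-0.03,0.3],[0,0,0,0,0,0,0.3],[0,0,0,0,0,0,0.2],[0,0,0,0,0,0,0.2],[0,0,0,0,0,0,0.2]],
])

```text
clock: 32.28
tool_pos: [0.4817, -0.1427, 0.122]
eef_rot: [0.135, -0.694, 0.694, -0.136]
contact_force: [-0.4, -0.7, 0.1]
opening: 0.404
```

send_rows([
  [[0,0,0,0,-0.4,0,0.2],[0,0,0,0,-0.8,0,0.2],[0,0,0,0,-0.9,0,0.2],[0,0,0,0,-0.9,0,0.2],[0,0,0,0,-0.9,0,0.2]],
])

```text
clock: 32.7
tool_pos: [0.4809, -0.1427, 0.2013]
eef_rot: [0.135, -0.694, 0.694, -0.136]
contact_force: [-0.1, 0.3, -0.3]
opening: 0.397
```

send_rows([
  [[0,0,0,0.5,-0.9,0,0.2],[0,0,0,0.5,-0.9,0,0.2],[0,0,0,0.5,-0.5,0,0.2],[0,0,0,0,0,0,0.2],[0,0,0,0,0,0,0.2]],
])

```text
clock: 33.12
tool_pos: [0.4529, -0.1543, 0.2463]
eef_rot: [0.135, -0.694, 0.694, -0.135]
contact_force: [0.5, 0.8, 0.2]
opening: 0.401
```

```bash
python3 - <<'E'
from h import *
d,s=snap('side','s18');crop(d,260,180,160,120,'s18z');tabs('s18',z=.0765)
print(s["tool_pos"],s["contact_force"],s["opening"],s["clock"])
w,s=snap("wrist","w18")
a,s=snap("scene","a18");crop(a,120,170,320,240,"a18z")
b=load("s18");c=cv2.resize(b["img"][:,:,::-1][265:300,285:325],(400,350),interpolation=cv2.INTER_CUBIC);cv2.imwrite("pics/dish18.png",c)
E
```

```text
s18z scale 5.0 off 260 180
s18 [(-70.0, 1.6), (-58.75, 2.4), (-44.75, 2.3), (-33.75, 2.3), (-14.5, 1.9), (-3.0, 2.2), (23.75, 1.9), (38.5, 3.9), (55.25, 2.0), (65.75, 2.2), (80.25, 2.2), (86.5, 2.0), (103.25, 2.3), (114.75, 1.3)]
[ 0.45293368 -0.15432658  0.24627877] [0.5115014  0.79244008 0.18266307] 0.40066501121981835 33.1167
a18z scale 2.5 off 120 170
```

View pics/s18z.png

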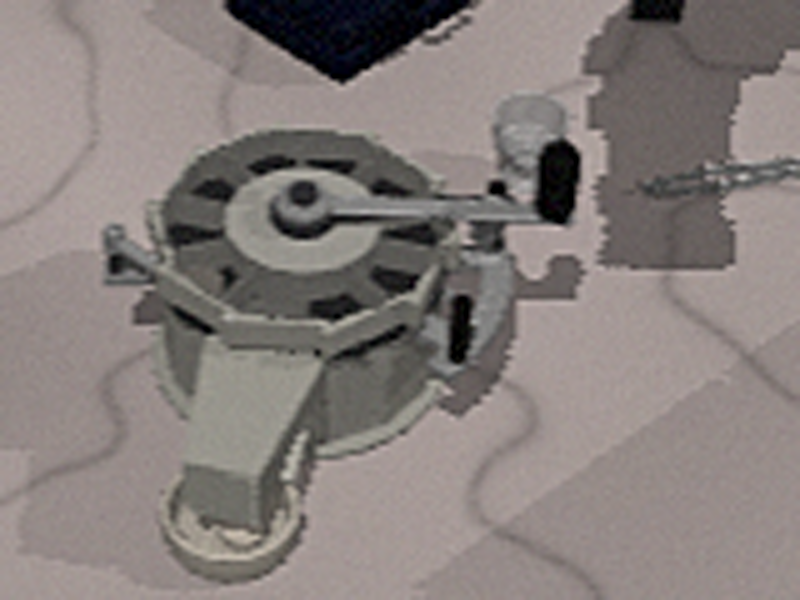

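View pics/w18.png

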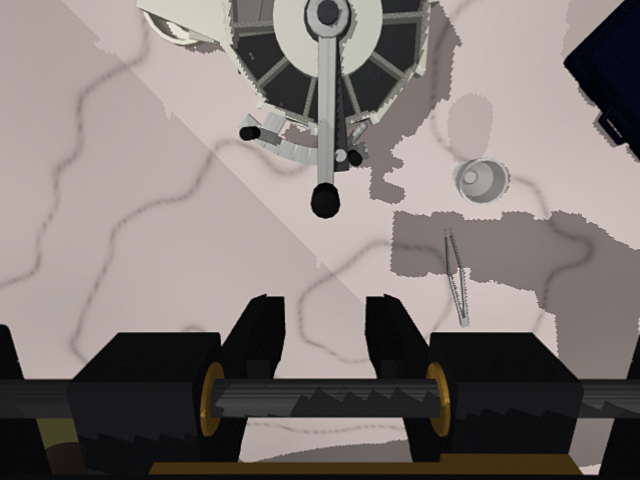

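View pics/dish18.png

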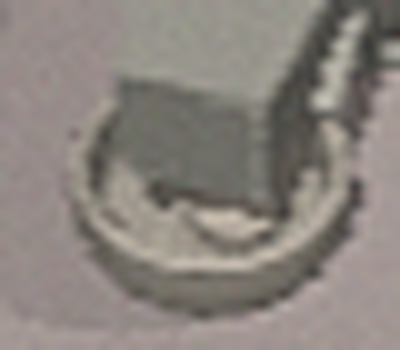

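View pics/a18z.png

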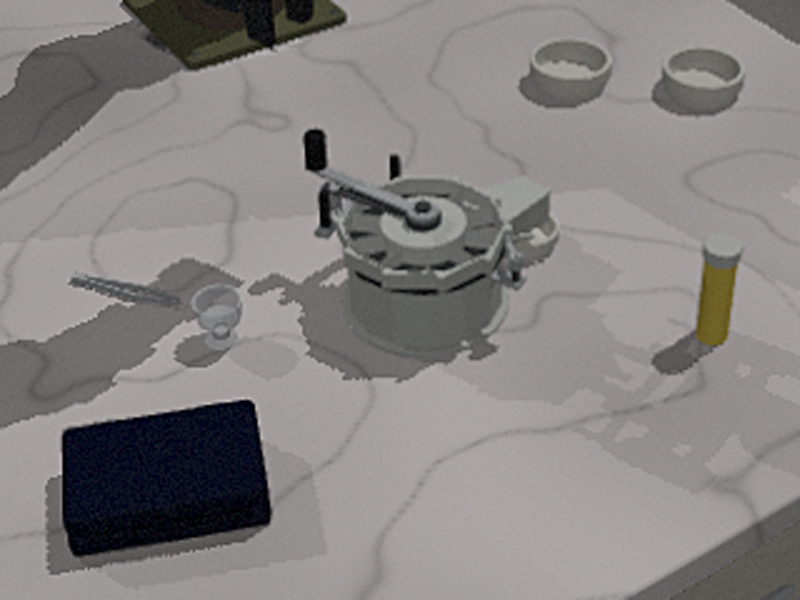

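```bash
python3 - <<'E'
from h import *
d=load("s18"); X=onz(d,(285+23-.5,265+22.5-.5),.01);print(X,np.hypot(*(X[:2]-[.5692,.0245])))
# dish rim extremes in s18 from picture: left 70,right 355, bottom-rim 270 (x10)
t=np.linspace(0,2*np.pi,180)
for c in ([.5697,.0218],[.5692,.0245]):
    P=proj(d,np.c_[c[0]+.032*np.cos(t),c[1]+.032*np.sin(t),t*0+.022]); print(c,(P.min(0)-[284.5,264.5])*10,(P.max(0)-[284.5,264.5])*10)
E
```

```text
[0.56487631 0.0284968  0.01      ] 0.005888017733242953
[0.5697, 0.0218] [82.82773217 59.70551317] [362.82207636 272.92712622]
[0.5692, 0.0245] [79.45561966 68.20099163] [359.97949621 282.22052846]
```

```bash
python3 -c "
from plant import job,get_state
s=get_state();print(s['clock'],s['contact_force'],s['qd'].round(3))
print(job.finish_job())"
```

```text
33.2667 [-0.50138763 -0.58921337 -1.00042789] [-0.004  0.008 -0.003 -0.002 -0.     0.004  0.   ]
the job is handed in; nothing more can be done
None
```

I stood the small dish under the spout and worked the lever until the due tablet dropped into it, then handed the job in at 33.3 s. The handing-in gave no verdict.

**Lever:** I made three working swings. The first moved the wheel only a few degrees, the second about one pocket, and the tablet dropped near the end of the third. Both stops were felt at about 7–8 N at the knob, and the measured swing was nearly 40°, which includes the rubber giving. I ended the last swing about 0.6° short of where I had met the stop before, because the tablet had already dropped.

**Last checks (camera estimates):**
- **Dish:** upright, with its centre within about 3 mm of the point under the spout.
- **Due tablet:** visible in the dish, about 6 mm from its centre.
- **Next tablet:** still in the wheel, roughly 40–45° round from its +x side, short of the opening, which starts at about 70°.
- **Other things:** none had moved as far as I can see. I judged this by eye and did not measure it.
- **Arm:** clear of everything, with no contact force beyond sensor noise.

**What disagreed:** the wrist-camera estimate of the spout taken while the arm was moving was about 4 mm off, so I used the one taken at rest. While I held the knob, the vertical force once reached 17.5 N, because I had raised the tool slightly too far. I corrected that over the next few moves.

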